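# Put the drill-bit cassettes away bits-up in the sloped case

## Robot

A 7-joint arm with a two-finger parallel gripper is mounted at the origin on the work surface. World frame = base frame: x ahead of the robot, y to its left, z up, the work surface at z = 0. Lengths are in m, angles in rad, forces in N, time in s.
With the tool pointing down it reaches from about 0.4 to 0.9 m from the base axis. Payload 5.5 kg.
Tool frame: the origin (TCP) lies on the centre line of the jaws, within the pads' length; the fingertips stand tcp_to_tips ahead of it and the grasp point (between the pads) lies 5 mm behind it (tcp_to_tips is the distance from the TCP to the fingertips, in m); z points along the fingers, y is the line along which they close (so a half turn about z gives the same grasp; the last joint's range is limited). The gripper opens to 92 mm and grips with 3 to 60 N. Pads are 19 mm wide; open, the fingers measure 130 mm over their backs; the gripper's body (75 mm by 190 mm) begins 47 mm behind the grasp point.
Start: joints at [-0.944, 0.501, -0.427, 1.55, 0.221, 1.138, -0.21], TCP at [0.231, 0.607, 0.241] pointing down, gripper open.
Joint ranges: [-2.88, 2.88], [-0.31, 2.03], [-1.54, 1.56], [0.2, 2.42], [-1.41, 4.55], [0.19, 2.02], [-2.57, 2.57]. Speed limits (rad/s): [2.57, 2.57, 3.14, 3.14, 3.14, 3.14, 3.14].

## Interface

Orientations are given as a 3x3 rotation matrix whose columns are the frame's x, y, z axes.
In Python, from station import sense, camera, finish_job, tcp_to_tips gives the robot as it stands.
- The arm moves only by the tool carry_out, never from a script. Its argument "steps" is one flat list of numbers, 6 for each row, row after row: the shift along the tool's x, y, z scaled (see below), then the turn, a rotation vector about the tool's x, y, z scaled (see below). In form: [x, y, z, wx, wy, wz, x, y, z, wx, wy, wz, ...]. A call has 1 to 12 rows; each row shifts and turns the commanded pose from where the row before left it, along the tool's axes as they then stand; what a row does not reach is not made up. The controller multiplies each number of a shift by 300 mm and each number of a turn by 45 degrees. A row lasts 1/10 s, in which the tool goes at most 50 mm and 8.59 degrees, less where a joint would pass 70% of its speed; a pose out of reach is approached as far as the arm can. A call with a number of a shift or a turn outside -1 to 1 is refused whole. A call with a gripper value outside its range is refused whole. "grip" is the closure, from -1 (fully open) to 1 (shut), set as the call begins (left out, the last holds). The fingers move at their own pace and stop on an object; "newtons" is the grip in N (left out, the last holds). Time passes only in rows, so rows that do not move let the fingers close. It gives the time, the measured TCP pose, the force, the opening and the grip force at its end, in the units of the state.
- sense(): the state, without advancing time (a new reading comes with each control period).
- camera(name): name is "scene" or "top"; returns a dict with "image" (384x512x3 uint8, red, green, blue), "vertical_fov" (degrees; the focal length in pixels is half the picture's height over the tangent of half this angle, whatever the lens; pixels are square), "cx", "cy" (the principal point, pixels), "camera_from_world" (4x4, takes a point from world to camera coordinates). Camera axes: x right, y down, z forward; pixel columns grow to the right and rows downward; lengths in m; the calibration is good to about 2 mm. A picture is of the moment at which its call begins. There is no depth.
- finish_job(): hands the job in; it is judged then, once.
The state is a dict: "time_s": time; "joint_positions": joint angles; "dq": joint speeds; "effort": joint torques, N m; "tool_pos": TCP position; "orientation": TCP orientation; "wrist_force": force on the tool from outside, world axes, zero at the start; "moment": the same for the moment, N m; "opening": opening from 0.0 (shut) to 1.0 (fully open); "grasp_force": force on a finger pad.
Only numpy, scipy, OpenCV 4.12 (cv2) and the standard library are available. Lean on these libraries where they do the work, as an engineer would, in place of code of your own. Each camera call takes 0.05 s, during which the arm holds its last target. There are 200 camera calls.

## Task

Take the red and the yellow drill-bit cassette out of their upright stands and lay each in the pocket of its own colour in the sloped case insert, bits facing up and plain back flat on the pocket floor, fully seated inside the pocket walls. Leave both at rest there, and do not shift or knock over anything else on the bench.

Things in the scene. Friction and masses are not known exactly. Their poses are not given: they have to be found in the camera images.
- red: red drill-bit cassette: flat rectangular slab 120 mm long (its z), 60 mm wide (its y), 16 mm thick (its x). Steel bits on its -x face, 5 mm proud over y = -25..25, z = 46..112 mm; the back (+x face) is plain. Origin: centre of the end it stands on at the start; z runs to the other (top) end. It starts standing upright on end in its stand. About 180 g.
- red_back (a point): centre of the plain back face of the red cassette (8 mm along +x, 60 mm along z from its origin); axes as the cassette's
- red_stand: fixed dark steel slot stand with red marks, foot 70 x 92 mm, slot top 46 mm above the table; the red cassette's lower end stands 36 mm deep in it on a floor 10 mm above the table, slot 19 x 66 mm. Origin: centre of its underside; axes start out as the cassette's.
- pocket_red (a point): floor centre of the red-marked pocket in the sloped green insert: x up the slope (35 deg), y across, z out of the pocket. 128 x 66 mm; end walls 11 mm high and thick; side walls 11 mm high, 10 mm thick, only at x = -76..-16 mm; beside the upper part are open finger wells 20 mm below the floor, which is 44 mm wide. The pockets' centres are 104 mm apart in y.
- yellow: yellow drill-bit cassette: flat rectangular slab 120 mm long (its z), 60 mm wide (its y), 16 mm thick (its x). Steel bits on its -x face, 5 mm proud over y = -25..25, z = 46..112 mm; the back (+x face) is plain. Origin: centre of the end it stands on at the start; z runs to the other (top) end. It starts standing upright on end in its stand. About 180 g.
- yellow_back (a point): centre of the plain back face of the yellow cassette (8 mm along +x, 60 mm along z from its origin); axes as the cassette's
- yellow_stand: fixed dark steel slot stand with yellow marks, foot 70 x 92 mm, slot top 46 mm above the table; the yellow cassette's lower end stands 36 mm deep in it on a floor 10 mm above the table, slot 19 x 66 mm. Origin: centre of its underside; axes start out as the cassette's.
- pocket_yellow (a point): floor centre of the yellow-marked pocket in the sloped green insert: x up the slope (35 deg), y across, z out of the pocket. 128 x 66 mm; end walls 11 mm high and thick; side walls 11 mm high, 10 mm thick, only at x = -76..-16 mm; beside the upper part are open finger wells 20 mm below the floor, which is 44 mm wide. The pockets' centres are 104 mm apart in y.
- case: fixed dark steel frame that carries the sloped grey tray with the green insert and its two pockets; 152 x 206 mm along the slope, its low edge towards -x (the robot), high edge 120 mm above the table. Origin: centre of the underside, 70 mm straight below the point midway between the pockets' floor centres; z up.
- oil_can: bystander: blue-labelled oil can, upright cylinder 64 mm wide, 150 mm tall. Origin: centre of its underside (hand tools: under their middle)
- die_tin: bystander: brass-coloured die tin 75 x 60 x 38 mm. Origin: centre of its underside (hand tools: under their middle)
- jar: bystander: clear jar with red cap, 70 mm wide, 90 mm tall. Origin: centre of its underside (hand tools: under their middle)
- mug: bystander: blue mug, 80 mm wide, 90 mm tall, handle at +y. Origin: centre of its underside (hand tools: under their middle)
- screwdriver: bystander: screwdriver lying flat. Origin: centre of its underside (hand tools: under their middle)
- wrench: bystander: wrench lying flat. Origin: centre of its underside (hand tools: under their middle)
- tape: bystander: yellow tape measure 75 x 38 x 68 mm. Origin: centre of its underside (hand tools: under their middle)
Things that resemble listed ones, but are neither listed nor needed, are in the scene too. Leave any black or purple look-alike of the yellow alone.

How it is judged:
At the end, for the whole second after the job is handed in: Each cassette lies bits-up in its own colour's pocket: centre of its back within 8 mm along the slope, 7 mm across and 5 mm in height of the pocket floor's centre, back parallel to the floor within 0.1 rad, length along the pocket within 0.12 rad (either end up), slower than 20 mm/s (x of red_back in the frame of pocket_red between -0.008 and 0.008 m and y of red_back in the frame of pocket_red between -0.007 and 0.007 m and z of red_back in the frame of pocket_red between -0.005 and 0.005 m and angle between the x axis of red and the z axis of pocket_red, either way round below 0.1 rad and angle between the z axis of red and the x axis of pocket_red, either way round below 0.12 rad and linear speed of each of red, yellow below 0.02 m/s and x of yellow_back in the frame of pocket_yellow between -0.008 and 0.008 m and y of yellow_back in the frame of pocket_yellow between -0.007 and 0.007 m and z of yellow_back in the frame of pocket_yellow between -0.005 and 0.005 m and angle between the x axis of yellow and the z axis of pocket_yellow, either way round below 0.1 rad and angle between the z axis of yellow and the x axis of pocket_yellow, either way round below 0.12 rad); the robot touches nothing.
It fails at once if a bystander on the bench is pushed more than 30 mm from its place or knocked over ((distance of oil_can from where it was at the start of the episode above 0.03 m or angle between oil_can's own z axis and vertical above 0.4 rad) or (distance of die_tin from where it was at the start of the episode above 0.03 m or angle between die_tin's own z axis and vertical above 0.4 rad) or (distance of jar from where it was at the start of the episode above 0.03 m or angle between jar's own z axis and vertical above 0.4 rad) or (distance of mug from where it was at the start of the episode above 0.03 m or angle between mug's own z axis and vertical above 0.4 rad) or distance of any of screwdriver, wrench, tape from where it was at the start of the episode above 0.03 m).
It also fails if it takes over 67 s, if anything falls off the work surface, if the arm or the gripper's body presses on something with over 40 N, if the wrist force passes 120 N, or if a joint passes its speed limit or range.

## Working session

There is one attempt and no reset: what is moved stays moved. The work goes in short steps, Python scripts to look and compute and a tool call to move; the robot and the scene stay as the last step left them, time stands still between calls to the robot, and variables do not carry over. Pictures are saved under pics/ and viewed, at most 10 in all, crops included, and the job is handed in when it is done.

Besides the shell and the picture viewer there is one more tool, called after "Request:" as name(argument=value, ...), one argument or row to a line, values as JSON. carry_out: Moves the arm, as the interface text tells. Its arguments: {"type":"object","properties":{"steps":{"type":"array"},"grip":{"type":"number"},"newtons":{"type":"number"}},"required":["steps"]}

```bash
mkdir -p pics; python3 - <<'E'
from station import *
import cv2,json,numpy as np
print(tcp_to_tips, sense())
for n in("scene","top"):
    c=camera(n); cv2.imwrite(f"pics/{n}0.png",c["image"][:,:,::-1]); print(n,c["vertical_fov"],c["cx"],c["cy"],np.array(c["camera_from_world"]).round(4).tolist())
E
```

```text
0.014 {'time_s': 0.0, 'joint_positions': array([-0.94377496,  0.5018372 , -0.42677567,  1.55146147,  0.22081862,
        1.13833299, -0.21032742]), 'dq': array([-0.00122123, -0.00092125, -0.00061053,  0.00067975, -0.000583  ,
       -0.00108701, -0.0003598 ]), 'effort': array([ 9.41420549e-04, -5.66609359e+01, -5.81549004e+00, -2.79117411e+01,
       -6.85160724e-02,  3.09489970e-02,  1.92000139e-04]), 'tool_pos': array([0.23111408, 0.60678536, 0.23967889]), 'orientation': array([[-9.34552327e-01,  3.55824972e-01, -7.33394211e-04],
       [ 3.55825726e-01,  9.34550520e-01, -1.83804653e-03],
       [ 3.13710871e-05, -1.97871119e-03, -9.99998042e-01]]), 'wrist_force': array([ 0.15912603, -0.19131144,  0.05539953]), 'moment': array([0.00623923, 0.01385124, 0.06811183]), 'grasp_force': 0.0, 'opening': 0.9976758572517906}
scene 49.483492694288486 262.6485061287724 187.25753564773544 [[-0.1665, 0.986, 0.0058, 0.1215], [0.8222, 0.1421, -0.5512, -0.3858], [-0.5443, -0.0869, -0.8344, 1.5619], [0.0, 0.0, 0.0, 1.0]]
top 56.64287466514767 258.0455252151148 196.75017654697666 [[-0.0191, -0.9995, -0.026, 0.0054], [-0.9958, 0.0214, -0.0888, 0.5122], [0.0893, 0.0241, -0.9957, 1.2425], [0.0, 0.0, 0.0, 1.0]]
```

```bash
python3 - <<'E'
import cv2
for n in("scene","top"):
    cv2.imwrite(f"pics/{n}0b.png",cv2.resize(cv2.imread(f"pics/{n}0.png"),(800,600),interpolation=cv2.INTER_CUBIC))
E
```

```text
(no output)
```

View pics/scene0b.png

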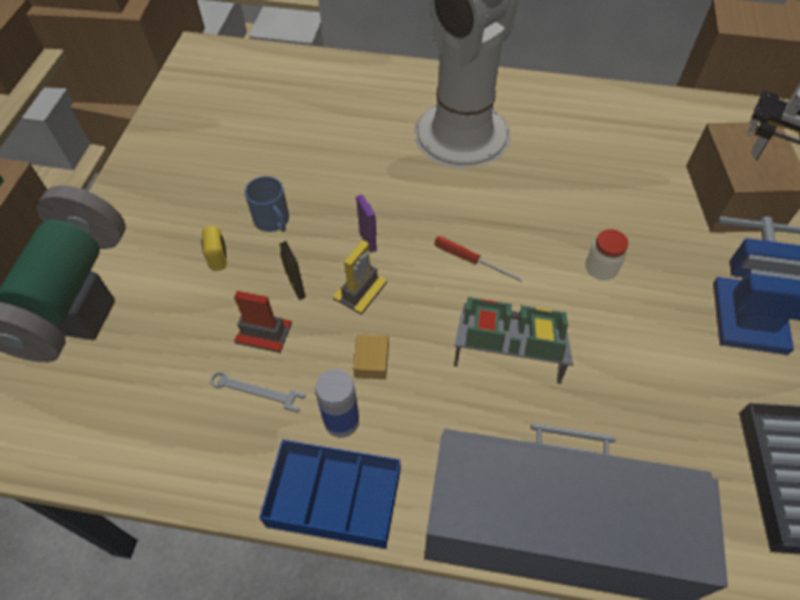

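View pics/top0b.png

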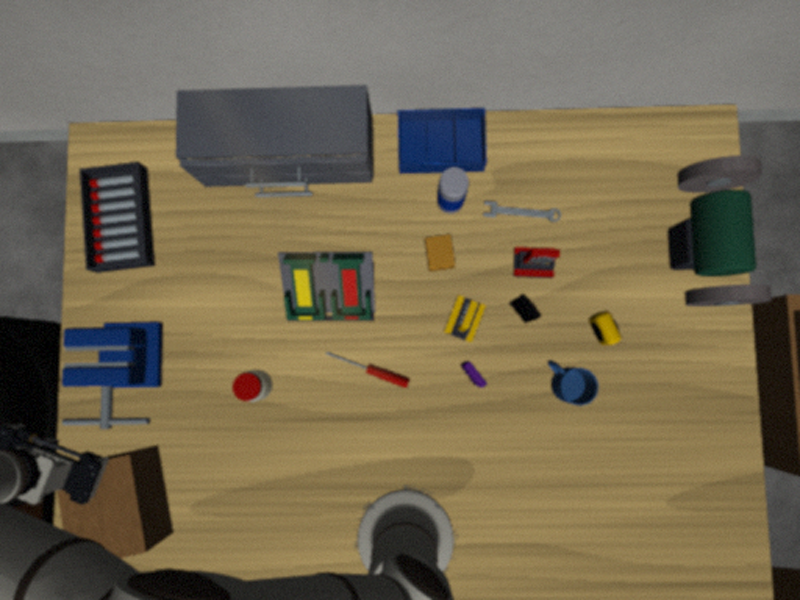

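The scene view faces the robot: the red stand is at about (255,325) of the 800-wide picture, yellow stand (360,280), case (515,330). In the top view they are at (537,262), (464,318) and (327,286). Next, enlarged crops.

```bash
python3 - <<'E'
import cv2,numpy as np
s=cv2.imread("pics/scene0.png");t=cv2.imread("pics/top0.png")
def c(im,u,v,w,h,z): return cv2.resize(im[v:v+h,u:u+w],None,fx=z,fy=z,interpolation=cv2.INTER_CUBIC)
# 50x50 at x5 =250 ; case 
r1=np.hstack([c(s,143,178,50,50,5),c(s,205,150,50,50,5),c(s,284,180,90,70,300/70)[:250,:300]])
r1=np.hstack([c(s,143,180,50,50,5),c(s,205,150,50,50,5),c(s,288,184,84,70,250/70)])
r2=np.hstack([c(t,319,143,50,50,5),c(t,272,178,50,50,5),c(t,172,150,84,70,250/70)])
cv2.imwrite("pics/crops.png",np.vstack([r1,r2])); print(r1.shape,r2.shape)
E
```

```text
(250, 800, 3) (250, 800, 3)
```

View pics/crops.png

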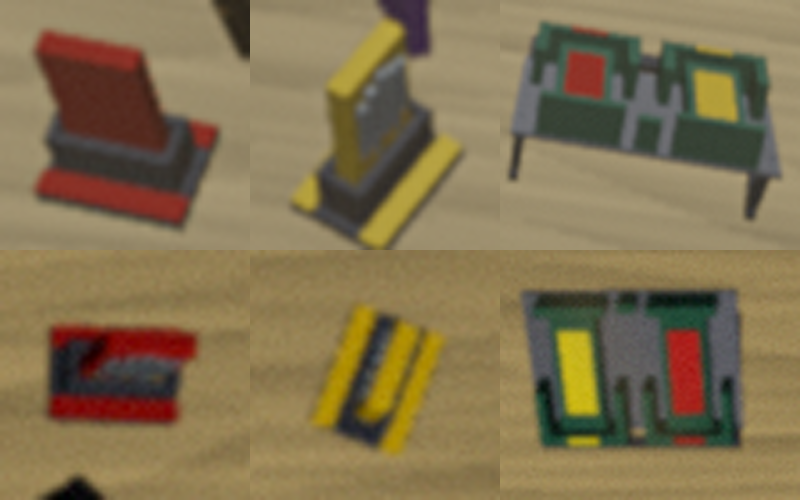

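The crops show the red cassette with its plain back to +x, bits towards the robot. The yellow one has its bits to +y/+x, back to about -y. Pads in pocket colours are visible at crop (575,372) yellow and (687,372) red in the top view. Now I'll measure contours.

```bash
cat > h.py <<'E'
import cv2,numpy as np
from scipy.spatial.transform import Rotation as Ro
CAM={"scene":(49.483492694288486,262.6485,187.2575,[[-0.1665,0.986,0.0058,0.1215],[0.8222,0.1421,-0.5512,-0.3858],[-0.5443,-0.0869,-0.8344,1.5619]]),
"top":(56.64287466514767,258.0455,196.7502,[[-0.0191,-0.9995,-0.026,0.0054],[-0.9958,0.0214,-0.0888,0.5122],[0.0893,0.0241,-0.9957,1.2425]])}
def ray(n,uv):
    f,cx,cy,T=CAM[n];T=np.array(T);f=192/np.tan(np.radians(f)/2)
    d=T[:,:3].T@np.array([(uv[0]-cx)/f,(uv[1]-cy)/f,1]);return -T[:,:3].T@T[:,3],d/np.linalg.norm(d)
def plane(n,uv,z): c,d=ray(n,uv);return c+d*(z-c[2])/d[2]
def tri(uvs,uvt):
    a,d=ray("scene",uvs);b,e=ray("top",uvt)
    s=np.linalg.lstsq(np.c_[d,-e],b-a,rcond=None)[0];p,q=a+d*s[0],b+e*s[1]
    return (p+q)/2,np.linalg.norm(p-q)
def proj(n,p):
    f,cx,cy,T=CAM[n];T=np.array(T);f=192/np.tan(np.radians(f)/2);q=T[:,:3]@p+T[:,3];return np.array([cx+f*q[0]/q[2],cy+f*q[1]/q[2]])
def comps(im,box,col,vmin=60,z=8,amin=6):
    u,v,w,h=box;c=cv2.resize(im[v:v+h,u:u+w],None,fx=z,fy=z,interpolation=cv2.INTER_CUBIC)
    H=cv2.cvtColor(c,cv2.COLOR_BGR2HSV);a=H[...,0].astype(int)
    m=((a<9)|(a>170)) if col=="red" else ((a>19)&(a<35))
    m=(m&(H[...,1]>(150))&(H[...,2]>vmin)).astype(np.uint8)
    out=[]
    for k in cv2.findContours(m,cv2.RETR_EXTERNAL,cv2.CHAIN_APPROX_NONE)[0]:
        A=cv2.contourArea(k)/z/z
        if A<amin: continue
        f=lambda p:(np.array(p)+.5)/z-.5+[u,v]
        M=cv2.moments(k);ap=cv2.approxPolyDP(k,1.0*z,True)[:,0]
        out.append((A,f([M['m10']/M['m00'],M['m01']/M['m00']]),f(cv2.boxPoints(cv2.minAreaRect(k))),f(ap)))
    return out
E
python3 - <<'E'
from h import *
s=cv2.imread("pics/scene0.png");t=cv2.imread("pics/top0.png")
np.set_printoptions(precision=1,suppress=True)
for nm,im,box,col,vm in [("redS",s,(143,180,50,50),"red",60),("redS bright",s,(143,180,50,50),"red",150),("yelS",s,(205,150,50,50),"yellow",60),("yelS bright",s,(205,150,50,50),"yellow",175),
 ("padrS",s,(288,184,84,70),"red",60),("padyS",s,(288,184,84,70),"yellow",60),
 ("redT",t,(319,143,50,50),"red",60),("yelT",t,(272,178,50,50),"yellow",60),("padrT",t,(172,150,84,70),"red",60),("padyT",t,(172,150,84,70),"yellow",60)]:
    print(nm)
    for A,c,b,ap in comps(im,box,col,vm): print("  A%.0f"%A,c,"box",b.tolist() and b.round(1).tolist(),"poly",ap.round(1).tolist())
E
```

```text
redS
  A141 [165.1 218.5] box [[149.9, 217.9], [151.0, 212.7], [180.2, 219.0], [179.1, 224.2]] poly [[150.2, 216.6], [151.2, 218.2], [177.7, 223.8], [179.9, 220.4], [177.4, 218.4], [154.1, 213.6], [151.4, 214.2]]
  A15 [183.2 206.4] box [[180.2, 207.8], [181.1, 204.0], [185.9, 205.2], [184.9, 209.0]] poly [[181.2, 204.3], [181.4, 207.7], [184.3, 208.7], [185.4, 205.3]]
  A357 [162.8 197.3] box [[147.3, 203.6], [150.9, 185.7], [178.4, 191.3], [174.8, 209.1]] poly [[151.2, 186.7], [150.2, 189.7], [156.3, 205.1], [174.9, 208.6], [171.8, 195.7], [169.9, 195.9], [171.1, 195.2], [170.2, 189.9]]
redS bright
yelS
  A19 [216.2 188.5] box [[213.1, 189.7], [216.9, 184.7], [220.1, 187.1], [216.3, 192.2]] poly [[217.4, 185.1], [213.6, 189.3], [215.8, 191.3], [218.1, 189.4]]
  A128 [236.3 188.3] box [[226.0, 196.8], [242.3, 176.2], [246.6, 179.6], [230.4, 200.2]] poly [[242.9, 177.3], [240.2, 179.1], [226.9, 196.9], [229.4, 199.4], [230.9, 199.4], [245.9, 179.3]]
  A144 [226.4 167.7] box [[215.8, 182.4], [225.2, 151.6], [236.2, 154.9], [226.8, 185.7]] poly [[232.4, 153.8], [220.6, 166.7], [222.4, 
[... 1955 characters left out ...]
, [228.7, 203.9], [220.6, 203.9]] poly [[228.7, 202.8], [221.3, 201.7], [220.6, 203.2], [227.8, 203.9]]
  A205 [223.5 183.6] box [[218.0, 172.1], [227.2, 171.3], [229.1, 195.1], [219.9, 195.9]] poly [[219.3, 172.1], [218.2, 173.8], [220.1, 194.6], [227.2, 195.2], [228.7, 193.9], [227.3, 173.4], [225.9, 171.9]]
padyT
  A26 [195.1 203. ] box [[190.4, 201.2], [199.6, 201.2], [199.6, 204.7], [190.4, 204.7]] poly [[199.6, 203.1], [198.4, 201.3], [192.4, 201.3], [190.4, 203.3], [197.2, 204.7]]
  A220 [193.4 183.9] box [[187.0, 172.3], [196.6, 171.0], [199.7, 195.6], [190.2, 196.8]] poly [[188.3, 172.2], [187.3, 174.1], [190.1, 194.8], [198.2, 195.8], [199.2, 192.2], [196.7, 173.3], [194.6, 171.9]]
```

```bash
python3 - <<'E'
from h import *
np.set_printoptions(precision=4,suppress=True)
print("ystrip",tri((236.8,187.7),(290.4,200.8)))
print("ytop face S at .13", plane("scene",(227.7,160.8),.13))
for c in [(232.4,153.8),(234.9,156),(220.6,166.7),(224,168)]: print("  ",plane("scene",c,.13))
print("yT strips outer corners z=.01:")
for c in [(294.2,188.2),(283.2,212.3),(302,219),(310.9,195)]: print("  ",plane("top",c,.01))
for b in (.006,.01): print("ystrip ax", plane("top",(294.2,189),b)-plane("top",(285.5,213),b),plane("scene",(244.5,178),b)-plane("scene",(229.2,197.2),b))
print("rT strip",plane("top",(341.1,174.2),.01),"outer corners",[plane("top",c,.01) for c in [(328.3,176.4),(354,177.3)]],[plane("top",c,.01) for c in [(328.6,157.8)]])
print("rS strip",plane("scene",(165.1,217.8),.01),[plane("scene",c,.01) for c in[(151.2,214),(179,219.4)]])
print("rS top", [plane("scene",c,.13) for c in [(151.2,186.7),(150.2,189.7),(170.2,189.9),(171,193.5)]])
print("rT top edge back", [plane("top",c,.13) for c in [(357.7,160)]])
for nm,c in [("r",(223.5,183.6)),("y",(193.4,183.9))]: print("pad",nm,plane("top",c,.07))
# low-end pad corners tri (scene upper corners of pad = low slope end)
for a,b in [((307.3,198.8),(228.7,195)),((316.3,200.2),(219.9,195.9)),((342.9,204.1),(199.7,195.6)),((351.8,205.6),(190.2,196.8))]: print("padlow",tri(a,b))
for a,b in [((306.2,208.8),(227.2,171.3)),((315.6,210.3),(218,172.1)),((343.3,214.7),(196.6,171)),((353.2,216.8),(187,172.3))]: print("padhi",tri(a,b))
E
```

```text
ystrip (array([ 0.4966, -0.1206,  0.0072]), np.float64(0.0006512038251087684))
ytop face S at .13 [ 0.4885 -0.1436  0.13  ]
   [ 0.4612 -0.1355  0.13  ]
   [ 0.4679 -0.1267  0.13  ]
   [ 0.5125 -0.1591  0.13  ]
   [ 0.5154 -0.1485  0.13  ]
yT strips outer corners z=.01:
   [ 0.5413 -0.135   0.01  ]
   [ 0.4557 -0.0934  0.01  ]
   [ 0.4306 -0.1595  0.01  ]
   [ 0.5156 -0.1938  0.01  ]
ystrip ax [ 0.0857 -0.0335  0.    ] [-0.0783  0.0326  0.    ]
ystrip ax [ 0.0854 -0.0334  0.    ] [-0.0781  0.0325  0.    ]
rT strip [ 0.5881 -0.3042  0.01  ] outer corners [array([ 0.5812, -0.2582,  0.01  ]), array([ 0.5759, -0.3496,  0.01  ])] [array([ 0.6488, -0.2618,  0.01  ])]
rS strip [ 0.6391 -0.308   0.01  ] [array([ 0.6336, -0.3525,  0.01  ]), array([ 0.6373, -0.2661,  0.01  ])]
rS top [array([ 0.6119, -0.3325,  0.13  ]), array([ 0.6219, -0.3321,  0.13  ]), array([ 0.6132, -0.2779,  0.13  ]), array([ 0.6242, -0.2724,  0.13  ])]
rT top edge back [array([ 0.6157, -0.3344,  0.13  ])]
pad r [0.5559 0.1118 0.07  ]
pad y [0.5572 0.2158 0.07  ]
padlow (array([0.5192, 0.0983, 0.0376]), np.float64(0.0011006001839154347))
padlow (array([0.5172, 0.1276, 0.0346]), np.float64(0.003367397555634639))
padlow (array([0.5193, 0.2026, 0.0366]), np.float64(0.004104220442911225))
padlow (array([0.5165, 0.2333, 0.0322]), np.float64(0.003594104978743763))
padhi (array([0.593 , 0.0964, 0.102 ]), np.float64(0.002692119607719624))
padhi (array([0.5916, 0.125 , 0.0998]), np.float64(0.00255562527871818))
padhi (array([0.596 , 0.1984, 0.1049]), np.float64(0.001451682872929215))
padhi (array([0.5936, 0.2292, 0.0985]), np.float64(0.004437396126375438))
```

```bash
cat >> h.py <<'E'
TH=np.radians(50);ZG=.095
def cass_tool(x,y,yaw,zbase=.01):   # upright cassette -> TCP pose
    a=np.radians(yaw);X=np.array([np.cos(a),np.sin(a),0]);Y=np.array([-np.sin(a),np.cos(a),0]);Z=np.array([0,0,1.])
    return grasp(np.array([x,y,zbase]),X,Y,Z)
def grasp(o,X,Y,Z):
    tz=np.cos(TH)*X-np.sin(TH)*Z
    return o+ZG*Z+.005*tz,np.c_[np.cross(Y,tz),Y,tz]
def pocket_tool(x,y,yaw,dx=0,dz=0,z=.07):
    a,s=np.radians(yaw),np.radians(35)
    px=np.array([np.cos(a)*np.cos(s),np.sin(a)*np.cos(s),np.sin(s)]);py=np.array([-np.sin(a),np.cos(a),0]);pz=np.cross(px,py)
    return grasp(np.array([x,y,z])+pz*(.008+dz)+px*(dx-.06),-pz,py,px)
def rows(p0,R0,p1,R1,turn=True):
    """rotation first (rows), then shift in the new axes"""
    w=Ro.from_matrix(R0.T@R1).as_rotvec();n=max(1,int(np.ceil(np.degrees(np.linalg.norm(w))/8.2)))
    if turn: print("turn",n,"x",(w/n/np.radians(45)).round(4).tolist())
    else: R1=R0
    d=R1.T@(p1-p0);m=max(1,int(np.ceil(np.linalg.norm(d)/.045)));print("shift",m,"x",(d/m/.3).round(4).tolist(),"tot mm",(d*1000).round(1))
E
python3 - <<'E'
from h import *
from station import sense
np.set_printoptions(precision=4,suppress=True)
print("black top",plane("scene",(183.5,156),.12),plane("scene",(181,158.5),.12),plane("scene",(187,156),.12),"bot",plane("scene",(192.5,189.5),0),"top view",plane("top",(336,191),.12),plane("top",(344,203),.12),plane("top",(328,192),.12),plane("top",(335,205),.12))
s=sense();p0,R0=s["tool_pos"],s["orientation"]
p1,R1=cass_tool(.615,-.305,-2.7);print(p1,R1)
up=p1.copy();up[2]=.30
rows(p0,R0,up,R1)
E
```

```text
black top [ 0.4861 -0.2772  0.12  ] [ 0.4963 -0.2819  0.12  ] [ 0.4844 -0.2671  0.12  ] bot [ 0.5222 -0.2571  0.    ] top view [ 0.5169 -0.2622  0.12  ] [ 0.4771 -0.2866  0.12  ] [ 0.5142 -0.2361  0.12  ] [ 0.4712 -0.2572  0.12  ]
[ 0.6182 -0.3052  0.1012] [[-0.7652  0.0471  0.6421]
 [ 0.0361  0.9989 -0.0303]
 [-0.6428  0.     -0.766 ]]
turn 6 x [-0.0238, -0.147, -0.0643]
shift 23 x [-0.0533, -0.1294, 0.0333] tot mm [-367.8 -892.8  230. ]
```

Request:
carry_out(
  steps=[0,0,0,-0.024,-0.147,-0.064,0,0,0,-0.024,-0.147,-0.064,0,0,0,-0.024,-0.147,-0.064,0,0,0,-0.024,-0.147,-0.064,0,0,0,-0.024,-0.147,-0.064,0,0,0,-0.024,-0.147,-0.064],
  grip=-1,
  newtons=50,
)

```text
time_s: 0.7
tool_pos: [0.2305, 0.608, 0.241]
orientation: [[-0.762, 0.045, 0.646], [0.036, 0.999, -0.026], [-0.647, 0.003, -0.763]]
wrist_force: [0.6, -0.7, 0.1]
opening: 1.0
grasp_force: 0.0
```

Request:
carry_out(
  steps=[-0.053,-0.13,0.033,0,0,0,-0.053,-0.13,0.033,0,0,0,-0.053,-0.13,0.033,0,0,0,-0.053,-0.13,0.033,0,0,0,-0.053,-0.13,0.033,0,0,0,-0.053,-0.13,0.033,0,0,0],
)

```text
time_s: 1.3
tool_pos: [0.3314, 0.3664, 0.2557]
orientation: [[-0.765, 0.048, 0.643], [0.038, 0.999, -0.029], [-0.643, 0.002, -0.766]]
wrist_force: [0.6, -0.0, 0.7]
opening: 0.999
grasp_force: 0.0
```

Tracking is good; continuing with 17 more rows.

Request:
carry_out(
  steps=[-0.053,-0.13,0.033,0,0,0,-0.053,-0.13,0.033,0,0,0,-0.053,-0.13,0.033,0,0,0,-0.053,-0.13,0.033,0,0,0,-0.053,-0.13,0.033,0,0,0,-0.053,-0.13,0.033,0,0,0,-0.053,-0.13,0.033,0,0,0,-0.053,-0.13,0.033,0,0,0,-0.053,-0.13,0.033,0,0,0],
)

```text
time_s: 2.2
tool_pos: [0.4066, 0.1796, 0.2711]
orientation: [[-0.799, 0.049, 0.599], [0.057, 0.998, -0.006], [-0.599, 0.029, -0.8]]
wrist_force: [-0.5, 0.0, -0.1]
opening: 0.999
grasp_force: 0.0
```

Request:
carry_out(
  steps=[-0.053,-0.13,0.033,0,0,0,-0.053,-0.13,0.033,0,0,0,-0.053,-0.13,0.033,0,0,0,-0.053,-0.13,0.033,0,0,0,-0.053,-0.13,0.033,0,0,0,-0.053,-0.13,0.033,0,0,0,-0.053,-0.13,0.033,0,0,0,-0.053,-0.13,0.033,0,0,0,0,0,0,0,0,0,0,0,0,0,0,0],
)

```text
time_s: 3.2
tool_pos: [0.5208, -0.0849, 0.2714]
orientation: [[-0.815, 0.052, 0.578], [0.06, 0.998, -0.006], [-0.577, 0.03, -0.816]]
wrist_force: [-0.8, -0.3, -0.6]
opening: 1.001
grasp_force: 0.0
```

```bash
python3 - <<'E'
from h import *
from station import sense
s=sense();p0,R0=s["tool_pos"],s["orientation"];print(p0,s["joint_positions"].round(2))
p1,R1=cass_tool(.615,-.305,-2.7)
rows(p0,R0,p1,R1)
E
```

```text
[ 0.52082977 -0.08485388  0.27141463] [ 0.16 -0.08  0.01  2.32 -0.32  0.3   1.96]
turn 1 x [0.0259, -0.1052, -0.0281]
shift 7 x [0.0128, -0.1026, 0.0951] tot mm [  27.  -215.5  199.6]
```

```bash
python3 - <<'E'
from h import *
from station import sense
s=sense();p0,R0=s["tool_pos"],s["orientation"]
p1,R1=cass_tool(.615,-.305,-2.7);p1[2]=.26
rows(p0,R0,p1,R0,)
E
```

```text
turn 1 x [0.0, 0.0, 0.0]
shift 6 x [-0.0477, -0.1195, 0.0372] tot mm [ -85.9 -215.2   66.9]
```

Request:
carry_out(
  steps=[-0.048,-0.12,0.037,0,0,0,-0.048,-0.12,0.037,0,0,0,-0.048,-0.12,0.037,0,0,0,-0.048,-0.12,0.037,0,0,0,-0.048,-0.12,0.037,0,0,0,-0.048,-0.12,0.037,0,0,0,0,0,0,0.026,-0.105,-0.028,0,0,0,0,0,0],
)

```text
time_s: 4.0
tool_pos: [0.6078, -0.2845, 0.2562]
orientation: [[-0.797, 0.049, 0.602], [0.05, 0.999, -0.016], [-0.602, 0.017, -0.799]]
wrist_force: [-0.4, -0.5, -1.2]
opening: 1.002
grasp_force: 0.0
```

```bash
python3 - <<'E'
from h import *
from station import sense
s=sense();p0,R0=s["tool_pos"],s["orientation"];print(p0,s["joint_positions"].round(2))
p1,R1=cass_tool(.615,-.305,-2.7)
q=p1.copy();q[2]=p0[2];rows(p0,R0,q,R1);rows(q,R1,p1,R1)
E
```

```text
[ 0.60776992 -0.28454242  0.25615468] [ 0.91  0.27 -0.4   2.01 -0.59  0.37  2.56]
turn 1 x [0.0157, -0.0669, -0.0157]
shift 1 x [-0.0291, -0.067, 0.0244] tot mm [ -8.7 -20.1   7.3]
turn 1 x [0.0, 0.0, 0.0]
shift 4 x [0.083, 0.0, 0.0989] tot mm [ 99.6   0.  118.7]
```

q7 is at its limit, so I'll use the other half-turn of the tool for red (turn -180° about tool z).

Request:
carry_out(
  steps=[0,0,0,0,0,-0.182,0,0,0,0,0,-0.182,0,0,0,0,0,-0.182,0,0,0,0,0,-0.182,0,0,0,0,0,-0.182,0,0,0,0,0,-0.182,0,0,0,0,0,-0.182,0,0,0,0,0,-0.182,0,0,0,0,0,-0.182,0,0,0,0,0,-0.182,0,0,0,0,0,-0.182],
)

```text
time_s: 5.1
tool_pos: [0.6143, -0.2753, 0.2441]
orientation: [[-0.064, -0.792, 0.607], [-0.998, 0.051, -0.038], [-0.001, -0.608, -0.794]]
wrist_force: [-0.3, -0.8, -1.1]
opening: 1.001
grasp_force: 0.0
```

Request:
carry_out(
  steps=[0,0,0,0,0,-0.182,0,0,0,0,0,-0.182,0,0,0,0,0,-0.182,0,0,0,0,0,-0.182,0,0,0,0,0,-0.182,0,0,0,0,0,-0.182,0,0,0,0,0,-0.182,0,0,0,0,0,-0.182,0,0,0,0,0,-0.182,0,0,0,0,0,-0.182,0,0,0,0,0,-0.182,0,0,0,0,0,0],
)

```text
time_s: 6.3
tool_pos: [0.6096, -0.2043, 0.1544]
orientation: [[0.734, -0.236, 0.637], [-0.213, -0.97, -0.115], [0.645, -0.052, -0.762]]
wrist_force: [-0.5, 0.4, -0.4]
opening: 0.999
grasp_force: 0.0
```

```bash
cat >> h.py <<'E'
F=np.diag([-1.,-1,1])
E
python3 - <<'E'
from h import *
from station import sense
s=sense();p0,R0=s["tool_pos"],s["orientation"];print(p0,s["joint_positions"].round(2))
p1,R1=cass_tool(.615,-.305,-2.7);R1=R1@F
q=p1.copy();q[2]=p0[2];rows(p0,R0,q,R1);rows(q,R1,p1,R1)
E
```

```text
[ 0.60961765 -0.20430297  0.1544064 ] [ 0.95  0.44 -0.71  2.22  2.32  0.19  2.57]
turn 2 x [0.0536, -0.0058, -0.1146]
shift 3 x [0.0113, 0.1115, 0.0095] tot mm [ 10.2 100.3   8.6]
turn 1 x [0.0, 0.0, 0.0]
shift 2 x [-0.057, 0.0, 0.068] tot mm [-34.2   0.   40.8]
```

The controller swung q5 instead and q7 stayed at its stop. I'll lift straight up and unwind with turns the other way.

Request:
carry_out(
  steps=[0.086,-0.007,-0.102,0,0,0,0.086,-0.007,-0.102,0,0,0,0.086,-0.007,-0.102,0,0,0,0,0,0,0,0,0.182,0,0,0,0,0,0.182,0,0,0,0,0,0.182,0,0,0,0,0,0.182,0,0,0,0,0,0.182,0,0,0,0,0,0.182],
)

```text
time_s: 7.2
tool_pos: [0.5995, -0.1888, 0.2273]
orientation: [[0.236, -0.68, 0.694], [-0.873, -0.462, -0.155], [0.426, -0.569, -0.703]]
wrist_force: [0.1, -0.7, 0.7]
opening: 0.999
grasp_force: 0.0
```

```bash
python3 - <<'E'
from station import sense
s=sense();print(s["tool_pos"],s["joint_positions"].round(2),s["orientation"].round(2).tolist())
E
```

```text
[ 0.59947563 -0.18881043  0.22733255] [ 1.3   0.39 -1.14  2.27  2.    0.29  2.  ] [[0.24, -0.68, 0.69], [-0.87, -0.46, -0.16], [0.43, -0.57, -0.7]]
```

Worth identifying the arm's kinematics from the poses logged so far, so that I can check reach offline.

```bash
cat >> h.py <<'E'
def chain(q,s):
    R=np.eye(3);out=[R]
    for i in range(7):
        R=R@Ro.from_rotvec(np.array([0,0,1] if i%2==0 else [0,1,0])*q[i]*s[i]).as_matrix();out.append(R)
    return out
E
python3 - <<'E'
from h import *
import itertools
from station import sense
s=sense()
D=[([-0.94377,.50184,-.42678,1.55146,.22082,1.13833,-.21033],[.23111,.60679,.23968],[[-.93455,.35582,-.0007],[.35583,.93455,-.0018],[0,-.002,-1]]),
([.91,.27,-.4,2.01,-.59,.37,2.56],[.60777,-.28454,.25615],[[-.797,.049,.602],[.05,.999,-.016],[-.602,.017,-.799]]),
([.95,.44,-.71,2.22,2.32,.19,2.57],[.6096,-.2043,.1544],[[.734,-.236,.637],[-.213,-.97,-.115],[.645,-.052,-.762]]),
([.16,-.08,.01,2.32,-.32,.3,1.96],[.52083,-.08485,.27141],[[-.815,.052,.578],[.06,.998,-.006],[-.577,.03,-.816]]),
(s["joint_positions"],s["tool_pos"],s["orientation"])]
best=[]
for sg in itertools.product([1,-1],repeat=7):
    # base offset B about z, tool offset E about z solved by scan via orientation
    Cs=[chain(q,sg)[7] for q,_,_ in D]
    for B in np.arange(0,2*np.pi,np.pi/2):
        RB=Ro.from_euler('z',B).as_matrix()
        E=[ (RB@C).T@np.array(R) for C,(_,_,R) in zip(Cs,D)]
        m=sum(E)/len(E); best.append((np.abs(np.array(E)-m).max(),sg,B,m))
best.sort(key=lambda b:b[0])
for b in best[:4]: print(round(b[0],3),b[1],b[2],b[3].round(2).tolist())
e,sg,B,m=best[0];RB=Ro.from_euler('z',B).as_matrix()
A=[];y=[]
for q,p,R in D:
    Cs=[RB@c for c in chain(q,sg)]
    A.append(np.c_[np.array([0,0,1]),Cs[3][:,2],Cs[3][:,0],Cs[5][:,2],Cs[5][:,0],Cs[7][:,2],Cs[7][:,0],Cs[6][:,0]]);y.append(p)
A=np.vstack(A);y=np.hstack(y)
for cols in ([0,1,3,5],[0,1,2,3,4,5],list(range(8))):
    x,r,_,_=np.linalg.lstsq(A[:,cols],y,rcond=None);print(cols,x.round(4),np.abs(A[:,cols]@x-y).max())
E
```

```text
0.007 (-1, 1, -1, 1, -1, 1, -1) 0.0 [[0.0, -1.0, -0.0], [1.0, 0.0, 0.0], [-0.0, -0.0, 1.0]]
0.007 (-1, -1, -1, -1, -1, -1, -1) 3.141592653589793 [[-0.0, 1.0, 0.0], [-1.0, -0.0, -0.0], [-0.0, -0.0, 1.0]]
0.673 (-1, 1, 1, 1, -1, 1, -1) 1.5707963267948966 [[-0.51, -0.58, 0.36], [0.67, -0.59, 0.09], [0.21, 0.4, 0.82]]
0.673 (-1, -1, 1, -1, -1, -1, -1) 4.71238898038469 [[0.51, 0.58, -0.36], [-0.67, 0.59, -0.09], [0.21, 0.4, 0.82]]
[0, 1, 3, 5] [0.2874 0.5443 0.4571 0.3357] 0.029660898733613418
[0, 1, 2, 3, 4, 5] [ 0.2545  0.5785 -0.0074  0.4291 -0.0223  0.3701] 0.02574211207503998
[0, 1, 2, 3, 4, 5, 6, 7] [ 0.2471  0.5709  0.0082  0.4337 -0.0264  0.3463  0.0056  0.0135] 0.021058143973067656
```

```bash
cat > fit.py <<'E'
from h import *
SG=(-1,1,-1,1,-1,1,-1);EE=np.array([[0,-1,0],[1,0,0],[0,0,1.]])
D=[([-0.94377,.50184,-.42678,1.55146,.22082,1.13833,-.21033],[.23111,.60679,.23968]),
([.91,.27,-.4,2.01,-.59,.37,2.56],[.60777,-.28454,.25615]),
([.95,.44,-.71,2.22,2.32,.19,2.57],[.6096,-.2043,.1544]),
([.16,-.08,.01,2.32,-.32,.3,1.96],[.52083,-.08485,.27141]),
([1.3,.39,-1.14,2.27,2.,.29,2.],[.59948,-.18881,.22733])]
def basis(q):
    C=chain(q,SG);return np.c_[[0,0,1],C[3][:,2],C[5][:,2],C[7][:,2],C[1][:,:2],C[3][:,:2],C[4][:,0],C[5][:,:2],C[6][:,0],C[7][:,:2]],C[7]@EE
A=np.vstack([basis(q)[0] for q,_ in D]);y=np.hstack([p for _,p in D])
lam=np.r_[np.zeros(4),np.ones(10)*.03]
L=np.linalg.lstsq(np.vstack([A,np.diag(lam)]),np.r_[y,np.zeros(14)],rcond=None)[0]
def fk(q): b,R=basis(q);return b@L,R
LO=np.array([-2.88,-.31,-1.54,.2,-1.41,.19,-2.57]);HI=np.array([2.88,2.03,1.56,2.42,4.55,2.02,2.57])
from scipy.optimize import least_squares
def ik(p,R,q0,m=.05):
    def f(q):
        a,b=fk(q);return np.r_[(a-p)*10,Ro.from_matrix(b.T@R).as_rotvec()*2,(q-q0)*.01]
    r=least_squares(f,np.clip(q0,LO+m+.01,HI-m-.01),bounds=(LO+m,HI-m));a,b=fk(r.x)
    return r.x,np.linalg.norm(a-p),np.linalg.norm(Ro.from_matrix(b.T@R).as_rotvec())
if __name__=="__main__": 
    print(L.round(3),np.abs(A@L-y).max())
    import h
    for th in (50,60,70):
        h.TH=np.radians(th)
        for nm,(p,R) in dict(red=cass_tool(.615,-.305,-2.7),yel=cass_tool(.487,-.1445,-112),pr=pocket_tool(.5565,.1118,-1),py=pocket_tool(.5565,.2158,-1)).items():
            for fl in (0,1):
                best=min((ik(p,R@F if fl else R,q0) for q0 in ([0,.5,0,1.6,0,1,0],[0,.5,0,1.6,0,1,-1.5],[0,.5,0,1.6,0,1,1.5],[-.9,.5,-.4,1.6,.2,1.1,-.2],[.9,.5,.4,1.6,1.5,.6,-.2],[.5,.6,0,1.8,3.1,.6,0])),key=lambda r:r[1]*10+r[2])
                print(th,nm,fl,best[0].round(2),round(best[1],3),round(best[2],3))
E
python3 fit.py
```

```text
[ 0.341  0.509  0.487  0.332 -0.002 -0.018 -0.001 -0.009 -0.003  0.013
  0.003  0.001  0.007 -0.004] 0.0004885891909847118
50 red 0 [ 1.35  0.8  -1.    2.08  1.88  0.24  0.44] 0.0 0.0
50 red 1 [0.44 0.55 0.2  2.09 4.44 0.45 0.69] 0.0 0.0
50 yel 0 [-0.16  0.63  0.02  1.89  0.65  1.12 -0.97] 0.0 0.0
50 yel 1 [-0.14  0.6  -0.01  1.92  0.67  1.12  2.15] 0.0 0.0
50 pr 0 [-0.17  0.67 -0.06  1.62 -0.03  1.11  1.35] 0.0 0.0
50 pr 1 [-0.17  0.68 -0.02  1.61 -0.05  1.11 -1.75] 0.0 0.0
50 py 0 [-0.3   0.71 -0.08  1.55 -0.05  1.13  1.21] 0.0 0.0
50 py 1 [-0.3   0.71 -0.04  1.54 -0.07  1.13 -1.89] 0.0 0.0
60 red 0 [ 1.1   0.65 -0.73  1.96  0.7   0.25  1.46] 0.0 0.0
60 red 1 [ 0.32  0.55  0.31  1.98 -1.22  0.42  0.02] 0.0 0.0
60 yel 0 [-0.05  0.55 -0.03  1.93  0.58  1.   -0.86] 0.0 0.0
60 yel 1 [-0.03  0.52 -0.05  1.96  0.6   1.    2.27] 0.0 0.0
60 pr 0 [-0.15  0.77 -0.06  1.48 -0.05  1.32  1.37] 0.0 0.0
60 pr 1 [-0.16  0.78 -0.02  1.46 -0.07  1.33 -1.73] 0.0 0.0
60 py 0 [-0.27  0.81 -0.09  1.4  -0.09  1.34  1.25] 0.0 0.0
60 py 1 [-0.28  0.82 -0.05  1.4  -0.11  1.34 -1.86] 0.0 0.0
70 red 0 [ 0.67  0.55 -0.23  1.86 -0.07  0.43  2.08] 0.0 0.0
70 red 1 [ 0.33  0.56  0.23  1.84 -0.6   0.51 -0.61] 0.0 0.0
70 yel 0 [-0.23  0.5   0.3   1.97  0.25  0.82 -0.52] 0.0 0.0
70 yel 1 [ 0.11  0.46 -0.1   1.99  0.49  0.88  2.42] 0.0 0.0
70 pr 0 [-0.14  0.88 -0.06  1.33 -0.08  1.53  1.39] 0.0 0.0
70 pr 1 [-0.15  0.89 -0.02  1.32 -0.09  1.53 -1.72] 0.0 0.0
70 py 0 [-0.25  0.92 -0.09  1.26 -0.12  1.55  1.26] 0.0 0.0
70 py 1 [-0.25  0.93 -0.06  1.25 -0.14  1.55 -1.85] 0.0 0.0
```

Model fits to 0.5 mm. Everything but red's pickup is comfortable; so: first make the tool vertical, unwind the wrist, and do yellow first.

```bash
python3 - <<'E'
from h import *
from station import sense
s=sense();p0,R0=s["tool_pos"],s["orientation"]
ax=np.cross(R0[:,2],[0,0,-1]);an=np.arcsin(np.linalg.norm(ax));Rv=Ro.from_rotvec(ax/np.linalg.norm(ax)*an).as_matrix()@R0
print(Rv.round(3).tolist());rows(p0,R0,np.array([.5,-.05,.33]),Rv)
E
```

```text
[[0.41, -0.912, -0.0], [-0.912, -0.41, -0.0], [-0.0, 0.0, -1.0]]
turn 6 x [-0.1344, -0.1006, 0.0]
shift 5 x [-0.1116, 0.0226, -0.0684] tot mm [-167.4   33.9 -102.7]
```

Request:
carry_out(
  steps=[0,0,0,-0.134,-0.1,0,0,0,0,-0.134,-0.1,0,0,0,0,-0.134,-0.1,0,0,0,0,-0.134,-0.1,0,0,0,0,-0.134,-0.1,0,0,0,0,-0.134,-0.1,0,-0.11,0.023,-0.068,0,0,0,-0.11,0.023,-0.068,0,0,0,-0.11,0.023,-0.068,0,0,0,-0.11,0.023,-0.068,0,0,0,-0.11,0.023,-0.068,0,0,0],
)

```text
time_s: 8.3
tool_pos: [0.4949, 0.0348, 0.2204]
orientation: [[0.259, -0.926, 0.276], [-0.938, -0.309, -0.157], [0.231, -0.218, -0.948]]
wrist_force: [1.0, 0.4, 0.2]
opening: 1.0
grasp_force: 0.0
```

```bash
python3 - <<'E'
from station import sense
s=sense();print(s["tool_pos"],s["joint_positions"].round(2),s["orientation"].round(2).tolist())
E
```

```text
[0.49486907 0.03478848 0.22037136] [ 0.98  0.52 -1.53  2.14  0.97  1.03  2.38] [[0.26, -0.93, 0.28], [-0.94, -0.31, -0.16], [0.23, -0.22, -0.95]]
```

Request:
carry_out(
  steps=[0,0,0,0,0,0.18,0,0,0,0,0,0.18,0,0,0,0,0,0.18,0,0,0,0,0,0.18,0,0,0,0,0,0.18,0,0,0,0,0,0.18,0,0,0,0,0,0.18,0,0,0,0,0,0.18,0,0,0,0,0,0.18,0,0,0,0,0,0.18,0,0,0,0,0,0.18,0,0,0,0,0,0.18],
)

```text
time_s: 9.5
tool_pos: [0.496, 0.0335, 0.2207]
orientation: [[-0.951, -0.135, 0.278], [-0.183, 0.97, -0.158], [-0.248, -0.201, -0.948]]
wrist_force: [0.0, 0.7, 0.5]
opening: 1.0
grasp_force: 0.0
```

```bash
python3 - <<'E'
from h import *
from station import sense
import h
h.TH=np.radians(60);h.ZG=.092
s=sense();p0,R0=s["tool_pos"],s["orientation"];print(p0,s["joint_positions"].round(2),R0.round(2).tolist())
p1,R1=cass_tool(.487,-.1445,-112);p1[2]=.27
rows(p0,R0,p1,R1)
E
```

```text
[0.49603759 0.03349869 0.22071558] [ 0.82  0.25 -1.21  2.14  0.69  0.81  0.91] [[-0.95, -0.13, 0.28], [-0.18, 0.97, -0.16], [-0.25, -0.2, -0.95]]
turn 15 x [0.0574, 0.0041, 0.1671]
shift 5 x [-0.1151, 0.0389, 0.0285] tot mm [-172.7   58.3   42.8]
```

Request:
carry_out(
  steps=[0,0,0,0.057,0.004,0.167,0,0,0,0.057,0.004,0.167,0,0,0,0.057,0.004,0.167,0,0,0,0.057,0.004,0.167,0,0,0,0.057,0.004,0.167,0,0,0,0.057,0.004,0.167,0,0,0,0.057,0.004,0.167,0,0,0,0.057,0.004,0.167,0,0,0,0.057,0.004,0.167,0,0,0,0.057,0.004,0.167,0,0,0,0.057,0.004,0.167,0,0,0,0.057,0.004,0.167],
)

```text
time_s: 10.7
tool_pos: [0.4957, 0.0343, 0.221]
orientation: [[-0.063, 0.997, -0.052], [0.868, 0.029, -0.496], [-0.493, -0.077, -0.867]]
wrist_force: [0.1, -0.5, 0.3]
opening: 1.005
grasp_force: 0.0
```

Request:
carry_out(
  steps=[0,0,0,0.057,0.004,0.167,0,0,0,0.057,0.004,0.167,0,0,0,0.057,0.004,0.167,-0.115,0.039,0.028,0,0,0,-0.115,0.039,0.028,0,0,0,-0.115,0.039,0.028,0,0,0,-0.115,0.039,0.028,0,0,0,-0.115,0.039,0.028,0,0,0,0,0,0,0,0,0],
)

```text
time_s: 11.6
tool_pos: [0.4879, -0.1518, 0.2726]
orientation: [[0.326, 0.927, -0.183], [0.801, -0.374, -0.467], [-0.501, 0.006, -0.865]]
wrist_force: [1.1, -0.8, 0.8]
opening: 0.997
grasp_force: 0.0
```

```bash
cat > nxt.py <<'E'
from h import *
import h
from station import sense
h.TH=np.radians(60);h.ZG=.092
s=sense();p0,R0=s["tool_pos"],s["orientation"];print(p0.round(4),s["joint_positions"].round(2),R0.round(2).tolist())
E
python3 - <<'E'
from nxt import *
p1,R1=cass_tool(.487,-.1445,-112);q=p1.copy();q[2]=p0[2]
rows(p0,R0,q,R1);rows(q,R1,p1,R1)
E
```

```text
[ 0.4879 -0.1518  0.2726] [ 0.43  0.37 -0.62  1.81  0.66  1.39 -0.82] [[0.33, 0.93, -0.18], [0.8, -0.37, -0.47], [-0.5, 0.01, -0.87]]
turn 1 x [0.007, 0.0016, -0.003]
shift 1 x [0.0113, -0.0118, -0.0065] tot mm [ 3.4 -3.6 -2. ]
turn 1 x [0.0, 0.0, 0.0]
shift 4 x [0.0729, 0.0, 0.1262] tot mm [ 87.4   0.  151.5]
```

Request:
carry_out(
  steps=[0.011,-0.012,-0.006,0.007,0.002,-0.003,0.049,0,0.084,0,0,0,0.049,0,0.084,0,0,0,0.049,0,0.084,0,0,0,0.049,0,0.084,0,0,0,0.049,0,0.084,0,0,0,0.049,0,0.084,0,0,0,0,0,0,0,0,0],
)

```text
time_s: 12.4
tool_pos: [0.4847, -0.1385, 0.0923]
orientation: [[0.311, 0.931, -0.189], [0.809, -0.364, -0.461], [-0.498, -0.01, -0.867]]
wrist_force: [-0.9, 1.4, 0.7]
opening: 0.999
grasp_force: 0.0
```

```bash
python3 - <<'E'
from nxt import *
from station import camera
p1,R1=cass_tool(.487,-.1445,-112);rows(p0,R0,p1,R1);print(s["wrist_force"])
a=camera("scene")["image"][135:225,185:285,::-1];b=camera("top")["image"][155:245,250:350,::-1]
cv2.imwrite("pics/y1.png",np.hstack([cv2.resize(i,None,fx=4,fy=4,interpolation=cv2.INTER_CUBIC) for i in(a,b)]))
E
```

```text
[ 0.4847 -0.1385  0.0923] [ 0.34  0.63 -0.54  1.93  0.84  1.16 -1.08] [[0.31, 0.93, -0.19], [0.81, -0.36, -0.46], [-0.5, -0.01, -0.87]]
turn 1 x [-0.0032, -0.0025, 0.019]
shift 1 x [-0.0296, 0.0147, -0.0036] tot mm [-8.9  4.4 -1.1]
[-0.90815005  1.42439132  0.70669897]
```

View pics/y1.png

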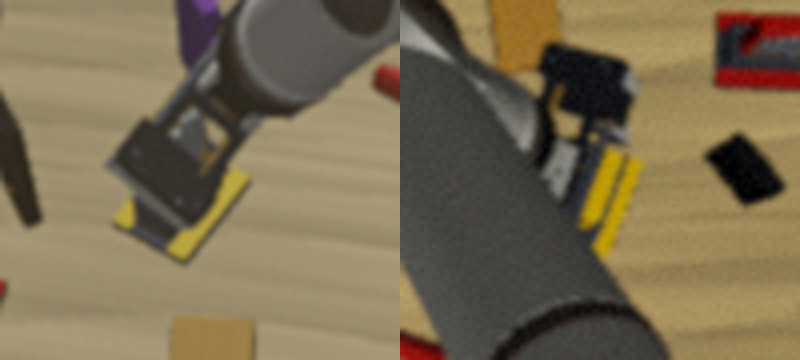

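The picture shows the jaws straddling the yellow cassette, body clear of the purple look-alike. A small correction, then close.

Request:
carry_out(
  steps=[-0.03,0.015,-0.004,-0.003,-0.002,0.019,0,0,0,0,0,0],
)

```text
time_s: 12.7
tool_pos: [0.4907, -0.151, 0.1036]
orientation: [[0.333, 0.926, -0.179], [0.8, -0.378, -0.466], [-0.499, 0.012, -0.866]]
wrist_force: [0.3, -0.2, -0.1]
opening: 1.0
grasp_force: 0.0
```

Request:
carry_out(
  steps=[0,0,0,0,0,0,0,0,0,0,0,0,0,0,0,0,0,0,0,0,0,0,0,0,0,0,0,0,0,0,0,0,0,0,0,0,0,0,0,0,0,0,0,0,0,0,0,0],
  grip=1,
  newtons=45,
)

```text
time_s: 13.5
tool_pos: [0.489, -0.1499, 0.1012]
orientation: [[0.33, 0.926, -0.182], [0.801, -0.377, -0.465], [-0.499, 0.008, -0.866]]
wrist_force: [-1.1, 0.2, 1.8]
opening: 0.649
grasp_force: 44.8
```

```bash
python3 - <<'E'
from nxt import *
print(s["wrist_force"],s["opening"]*92,s["grasp_force"])
up=p0+[0,0,.15];rows(p0,R0,up,R0)
E
```

```text
[ 0.489  -0.1499  0.1012] [ 0.35  0.62 -0.54  1.92  0.84  1.16 -1.07] [[0.33, 0.93, -0.18], [0.8, -0.38, -0.47], [-0.5, 0.01, -0.87]]
[-1.07169357  0.23369436  1.79087469] 59.67727310485683 44.82591390609741
turn 1 x [0.0, 0.0, 0.0]
shift 4 x [-0.0624, 0.0009, -0.1083] tot mm [ -74.9    1.1 -130. ]
```

Request:
carry_out(
  steps=[-0.05,0.001,-0.087,0,0,0,-0.05,0.001,-0.087,0,0,0,-0.05,0.001,-0.087,0,0,0,-0.05,0.001,-0.087,0,0,0,-0.05,0.001,-0.087,0,0,0,-0.05,0.001,-0.087,0,0,0,0,0,0,0,0,0],
)

```text
time_s: 14.2
tool_pos: [0.492, -0.1497, 0.2857]
orientation: [[0.334, 0.926, -0.175], [0.801, -0.376, -0.466], [-0.497, 0.015, -0.867]]
wrist_force: [0.2, 0.3, -1.9]
opening: 0.656
grasp_force: 44.8
```

```bash
cat >> nxt.py <<'E'
def T(R,p): M=np.eye(4);M[:3,:3]=R;M[:3,3]=p;return M
def relof(p,R,cx,cy,flip):      # cassette in tool, measured at grasp; upright, yaw and lateral place from the jaws
    Y=R[:,1]*(-1 if flip else 1);Y=np.r_[Y[:2],0];Y/=np.linalg.norm(Y);X=np.cross(Y,[0,0,1])
    d=(np.array([cx,cy])-p[:2])@X[:2];o=np.r_[p[:2]+d*X[:2],.01]
    return np.linalg.inv(T(R,p))@T(np.c_[X,Y,[0,0,1]],o),o
def goal(rel,x,y,yaw=-1,dx=0,dz=0,z=.07):
    a,t=np.radians(yaw),np.radians(35)
    px=np.array([np.cos(a)*np.cos(t),np.sin(a)*np.cos(t),np.sin(t)]);py=np.array([-np.sin(a),np.cos(a),0]);pz=np.cross(px,py)
    G=T(np.c_[-pz,py,px],np.array([x,y,z])+pz*(.008+dz)+px*(dx-.06))@np.linalg.inv(rel);return G[:3,3],G[:3,:3]
E
python3 - <<'E'
from nxt import *
g=np.array([.489,-.1499,.1012]);RG=Ro.from_matrix(np.array([[.330,.926,-.182],[.801,-.377,-.465],[-.499,.008,-.866]])).as_matrix()
rel,o=relof(g,RG,.487,-.1445,False);np.save("rel_y.npy",rel);print(rel.round(4).tolist(),o,s["grasp_force"])
p1,R1=goal(rel,.5565,.2158,dz=.12);print(p1)
print(Ro.from_matrix(R0).as_euler('zyx'));rows(p0,R0,p1,R1)
E
```

```text
[ 0.492  -0.1497  0.2857] [ 0.43  0.36 -0.62  1.79  0.66  1.41 -0.81] [[0.33, 0.93, -0.17], [0.8, -0.38, -0.47], [-0.5, 0.02, -0.87]]
[[-0.8664, 0.0039, -0.4993, 0.0492], [0.0, 1.0, 0.0078, -0.0007], [0.4993, 0.0068, -0.8664, 0.0769], [0.0, 0.0, 0.0, 1.0]] [ 0.4906012 -0.1459656  0.01     ] 44.80612099170685
[0.51108308 0.21659276 0.1892675 ]
[-1.22524055 -0.17564469  2.6487621 ]
turn 15 x [-0.0064, 0.0552, -0.1687]
shift 9 x [-0.0189, 0.1356, 0.0313] tot mm [-50.9 366.2  84.5]
```

Request:
carry_out(
  steps=[0,0,0,-0.006,0.055,-0.169,0,0,0,-0.006,0.055,-0.169,0,0,0,-0.006,0.055,-0.169,0,0,0,-0.006,0.055,-0.169,0,0,0,-0.006,0.055,-0.169,0,0,0,-0.006,0.055,-0.169,0,0,0,-0.006,0.055,-0.169,0,0,0,-0.006,0.055,-0.169,0,0,0,-0.006,0.055,-0.169,0,0,0,-0.006,0.055,-0.169,0,0,0,-0.006,0.055,-0.169,0,0,0,-0.006,0.055,-0.169],
)

```text
time_s: 15.4
tool_pos: [0.4892, -0.1504, 0.2807]
orientation: [[-0.872, 0.37, -0.321], [0.399, 0.916, -0.029], [0.283, -0.154, -0.947]]
wrist_force: [-0.5, 0.1, -2.4]
opening: 0.654
grasp_force: 44.8
```

Request:
carry_out(
  steps=[0,0,0,-0.006,0.055,-0.169,0,0,0,-0.006,0.055,-0.169,0,0,0,-0.006,0.055,-0.169,-0.019,0.136,0.031,0,0,0,-0.019,0.136,0.031,0,0,0,-0.019,0.136,0.031,0,0,0,-0.019,0.136,0.031,0,0,0,-0.019,0.136,0.031,0,0,0,-0.019,0.136,0.031,0,0,0,-0.019,0.136,0.031,0,0,0,-0.019,0.136,0.031,0,0,0,-0.019,0.136,0.031,0,0,0],
)

```text
time_s: 16.6
tool_pos: [0.5071, 0.2183, 0.1829]
orientation: [[-0.901, 0.022, -0.433], [0.019, 1.0, 0.01], [0.433, 0.001, -0.901]]
wrist_force: [0.9, -0.4, -1.8]
opening: 0.653
grasp_force: 44.8
```

Request:
carry_out(
  steps=[0,0,0,0,0,0,0,0,0,0,0,0],
)

```text
time_s: 16.8
tool_pos: [0.5063, 0.2182, 0.1834]
orientation: [[-0.901, 0.018, -0.434], [0.016, 1.0, 0.009], [0.434, 0.001, -0.901]]
wrist_force: [0.3, 0.2, -1.7]
opening: 0.652
grasp_force: 44.8
```

```bash
python3 - <<'E'
from nxt import *
from station import camera
rel=np.load("rel_y.npy")
p1,R1=goal(rel,.5565,.2158,dz=.03);rows(p0,R0,p1,R1)
C=T(R0,p0)@rel
for n in("scene","top"):
    im=camera(n)["image"][:,:,::-1].copy();c=proj(n,C[:3,3]+C[:3,2]*.06)
    cv2.imwrite(f"pics/{n}_y2raw.png",im);u,v=int(c[0])-50,int(c[1])-45
    for zz in(0,.12):
        for yy in(-.03,.03): print(n,zz,yy,(proj(n,C[:3,3]+C[:3,:3]@[-.008,yy,zz])-[u,v])*4)
    cv2.imwrite(f"pics/{n}_y2.png",cv2.resize(im[v:v+90,u:u+100],None,fx=4,fy=4,interpolation=cv2.INTER_CUBIC))
cv2.imwrite("pics/y2.png",np.hstack([cv2.imread(f"pics/{n}_y2.png") for n in("scene","top")]))
E
```

```text
[0.5063 0.2182 0.1834] [ 0.24  0.85 -0.97  1.5   0.39  1.49  0.79] [[-0.9, 0.02, -0.43], [0.02, 1.0, 0.01], [0.43, 0.0, -0.9]]
turn 1 x [-0.0068, -0.0152, 0.0052]
shift 2 x [-0.1331, -0.0025, 0.0626] tot mm [-79.8  -1.5  37.6]
scene 0 -0.03 [158.39958111 137.16795607]
scene 0 0.03 [242.54539877 149.46275268]
scene 0.12 -0.03 [165.98135519 192.21580367]
scene 0.12 0.03 [258.75642813 206.04276999]
top 0 -0.03 [244.7218433  252.77942693]
top 0 0.03 [170.43893772 253.39861576]
top 0.12 -0.03 [228.0047543 120.7055337]
top 0.12 0.03 [149.74603324 121.5632725 ]
```

View pics/y2.png

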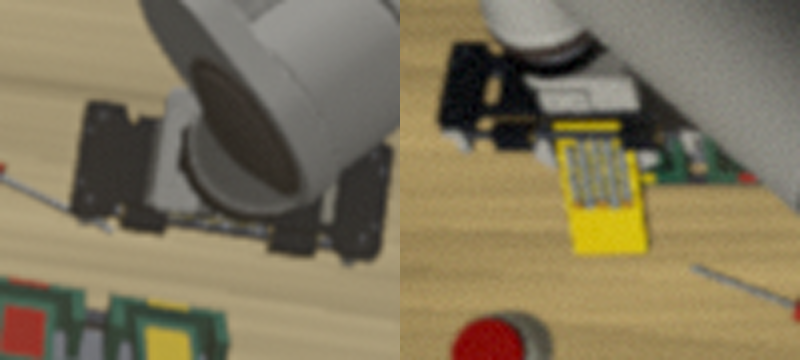

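In the top crop the low-end corners sit at (572,255)/(648,250), within 1 mm of the prediction, so the in-hand pose is right. Moving to 30 mm above the floor.

Request:
carry_out(
  steps=[0,0,0,-0.007,-0.015,0.005,-0.089,-0.002,0.042,0,0,0,-0.089,-0.002,0.042,0,0,0,-0.089,-0.002,0.042,0,0,0,0,0,0,0,0,0,0,0,0,0,0,0],
)

```text
time_s: 17.5
tool_pos: [0.5638, 0.2132, 0.1169]
orientation: [[-0.906, 0.029, -0.423], [0.024, 1.0, 0.017], [0.423, 0.005, -0.906]]
wrist_force: [-0.3, 0.4, -1.5]
opening: 0.65
grasp_force: 44.8
```

```bash
python3 - <<'E'
from nxt import *
rel=np.load("rel_y.npy")
print(s["wrist_force"])
for dz in(.03,.003):
    p1,R1=goal(rel,.5565,.2158,dz=dz);rows(p0,R0,p1,R1)
E
```

```text
[0.5638 0.2132 0.1169] [ 0.19  0.98 -0.9   1.38  0.46  1.47  0.82] [[-0.91, 0.03, -0.42], [0.02, 1.0, 0.02], [0.42, 0.01, -0.91]]
[-0.34334366  0.35238871 -1.53590867]
turn 1 x [0.0035, 0.0007, -0.0056]
shift 1 x [0.0015, 0.0081, 0.0057] tot mm [0.5 2.4 1.7]
turn 1 x [0.0035, 0.0007, -0.0056]
shift 1 x [-0.0765, 0.0081, 0.0506] tot mm [-22.9   2.4  15.2]
```

Request:
carry_out(
  steps=[0.0015,0.008,0.0055,0.0035,0,-0.0055,-0.025,0,0.0145,0,0,0,-0.025,0,0.0145,0,0,0,0,0,0,0,0,0,0,0,0,0,0,0],
)

```text
time_s: 18.0
tool_pos: [0.5728, 0.2164, 0.1011]
orientation: [[-0.906, 0.022, -0.422], [0.018, 1.0, 0.013], [0.422, 0.004, -0.906]]
wrist_force: [0.0, 0.4, -1.9]
opening: 0.656
grasp_force: 44.8
```

```bash
python3 - <<'E'
from nxt import *
rel=np.load("rel_y.npy")
print(s["wrist_force"])
for dz in(.012,0):
    p1,R1=goal(rel,.5565,.2158,dz=dz);rows(p0,R0,p1,R1)
E
```

```text
[0.5728 0.2164 0.1011] [ 0.17  1.01 -0.89  1.36  0.48  1.46  0.83] [[-0.91, 0.02, -0.42], [0.02, 1.0, 0.01], [0.42, 0.0, -0.91]]
[ 0.03597686  0.3671974  -1.91698396]
turn 1 x [-0.0013, 0.0014, 0.002]
shift 1 x [-0.0011, -0.0029, 0.0004] tot mm [-0.3 -0.9  0.1]
turn 1 x [-0.0013, 0.0014, 0.002]
shift 1 x [-0.0357, -0.0029, 0.0204] tot mm [-10.7  -0.9   6.1]
```

Request:
carry_out(
  steps=[-0.012,-0.003,0.007,0,0,0,-0.012,0,0.007,0,0,0,0,0,0,0,0,0,0,0,0,0,0,0],
)

```text
time_s: 18.4
tool_pos: [0.5776, 0.2154, 0.0943]
orientation: [[-0.906, 0.022, -0.422], [0.018, 1.0, 0.013], [0.422, 0.004, -0.906]]
wrist_force: [0.6, -0.7, -1.3]
opening: 0.656
grasp_force: 44.8
```

Request:
carry_out(
  steps=[-0.009,0,0.005,0,0,0,0,0,0,0,0,0,0,0,0,0,0,0],
)

```text
time_s: 18.7
tool_pos: [0.5794, 0.2155, 0.0919]
orientation: [[-0.906, 0.022, -0.422], [0.018, 1.0, 0.013], [0.422, 0.004, -0.907]]
wrist_force: [0.4, 1.0, -1.6]
opening: 0.654
grasp_force: 44.8
```

```bash
python3 - <<'E'
from nxt import *
rel=np.load("rel_y.npy")
print(s["wrist_force"],s["moment"])
for dz in(0,):
    p1,R1=goal(rel,.5565,.2158,dz=dz);rows(p0,R0,p1,R1)
E
```

```text
[0.5794 0.2155 0.0919] [ 0.17  1.02 -0.88  1.34  0.49  1.46  0.84] [[-0.91, 0.02, -0.42], [0.02, 1.0, 0.01], [0.42, 0.0, -0.91]]
[ 0.43033079  0.99329886 -1.59899919] [-0.01604692 -0.65987715 -0.00350506]
turn 1 x [-0.0012, 0.002, 0.0023]
shift 1 x [-0.0027, -0.0003, 0.0022] tot mm [-0.8 -0.1  0.7]
```

Request:
carry_out(
  steps=[-0.006,0,0.0035,0,0,0,0,0,0,0,0,0,0,0,0,0,0,0],
)

```text
time_s: 19.0
tool_pos: [0.5806, 0.2155, 0.0903]
orientation: [[-0.906, 0.022, -0.422], [0.018, 1.0, 0.013], [0.422, 0.005, -0.907]]
wrist_force: [-0.2, 0.0, -0.1]
opening: 0.653
grasp_force: 44.8
```

Request:
carry_out(
  steps=[-0.006,0,0.0035,0,0,0,0,0,0,0,0,0,0,0,0,0,0,0],
)

```text
time_s: 19.3
tool_pos: [0.5809, 0.2156, 0.09]
orientation: [[-0.906, 0.021, -0.424], [0.017, 1.0, 0.013], [0.424, 0.004, -0.906]]
wrist_force: [-3.3, -1.3, 6.5]
opening: 0.649
grasp_force: 44.9
```

Contact along the pocket normal (8 N). Release partly, pause, and retract along the pocket normal.

Request:
carry_out(
  steps=[0,0,0,0,0,0,0,0,0,0,0,0,0,0,0,0,0,0,0,0,0,0,0,0,0,0,0,0,0,0],
  grip=-0.65,
)

```text
time_s: 19.8
tool_pos: [0.5819, 0.2154, 0.0884]
orientation: [[-0.906, 0.022, -0.422], [0.018, 1.0, 0.013], [0.422, 0.004, -0.907]]
wrist_force: [-0.5, 0.3, 0.1]
opening: 0.824
grasp_force: 0.0
```

Request:
carry_out(
  steps=[0.058,0,-0.033,0,0,0,0.058,0,-0.033,0,0,0,0.087,0,-0.05,0,0,0,0.115,0,-0.067,0,0,0,0.115,0,-0.067,0,0,0,0.087,0,-0.05,0,0,0,0,0,0,0,0,0],
)

```text
time_s: 20.5
tool_pos: [0.4774, 0.2188, 0.2398]
orientation: [[-0.908, 0.019, -0.418], [0.015, 1.0, 0.014], [0.418, 0.006, -0.909]]
wrist_force: [0.8, 1.3, -0.2]
opening: 0.824
grasp_force: 0.0
```

```bash
python3 - <<'E'
from nxt import *
import h
print(s["wrist_force"])
# next: red, flipped
p1,R1=cass_tool(.615,-.305,-2.7);R1=R1@F;p1[2]=.27
V=np.c_[[1.,0,0],[0,-1,0],[0,0,-1]]
rows(p0,R0,np.array([.55,-.1,.27]),V)
E
```

```text
[0.4774 0.2188 0.2398] [ 0.29  0.74 -1.02  1.54  0.33  1.52  0.77] [[-0.91, 0.02, -0.42], [0.01, 1.0, 0.01], [0.42, 0.01, -0.91]]
[ 0.75253084  1.29905829 -0.24302877]
turn 22 x [-0.0387, -0.0009, 0.1766]
shift 8 x [0.0302, 0.1328, -0.0126] tot mm [ 72.6 318.8 -30.2]
```

```bash
python3 - <<'E'
from nxt import *
rows(p0,R0,np.array([.52,-.15,.29]),R0)
E
```

```text
[0.4774 0.2188 0.2398] [ 0.29  0.74 -1.02  1.54  0.33  1.52  0.77] [[-0.91, 0.02, -0.42], [0.01, 1.0, 0.01], [0.42, 0.01, -0.91]]
turn 1 x [0.0, 0.0, 0.0]
shift 9 x [-0.0085, -0.1362, -0.0253] tot mm [ -23.1 -367.6  -68.4]
```

Request:
carry_out(
  steps=[-0.0085,-0.136,-0.025,0,0,0,-0.0085,-0.136,-0.025,0,0,0,-0.0085,-0.136,-0.025,0,0,0,-0.0085,-0.136,-0.025,0,0,0,-0.0085,-0.136,-0.025,0,0,0,-0.0085,-0.136,-0.025,0,0,0,-0.0085,-0.136,-0.025,0,0,0,-0.0085,-0.136,-0.025,0,0,0,-0.0085,-0.136,-0.025,0,0,0,0,0,0,0,0,0],
  grip=-1,
)

```text
time_s: 21.5
tool_pos: [0.52, -0.1596, 0.2846]
orientation: [[-0.906, 0.033, -0.422], [0.03, 0.999, 0.014], [0.422, 0.0, -0.907]]
wrist_force: [-0.3, -0.1, -1.4]
opening: 1.003
grasp_force: 0.0
```

```bash
python3 - <<'E'
from nxt import *
from fit import ik,fk
print(np.abs(fk(s["joint_positions"])[0]-p0).max())
p1,R1=cass_tool(.615,-.305,-2.7);R1=R1@F
for z in (p1[2],.2,.27):
    p1[2]=z
    for th in (60,66): 
        h.TH=np.radians(th);_,R1=cass_tool(.615,-.305,-2.7)
        for q0 in ([.35,.5,.2,1.9,-.8,.5,-.4],[.7,.5,-.2,1.9,-.4,.5,-.5]): r=ik(p1,R1@F,q0);print(z,th,r[0].round(2),round(r[1],4),round(r[2],3))
V=np.c_[[1.,0,0],[0,-1,0],[0,0,-1]]
rows(p0,R0,p0,V)
E
```

```text
[ 0.52   -0.1596  0.2846] [ 0.79  0.71 -0.96  1.42  0.49  1.73  1.34] [[-0.91, 0.03, -0.42], [0.03, 1.0, 0.01], [0.42, 0.0, -0.91]]
0.01958553564359078
0.0976698729810778 60 [ 0.56  0.54  0.01  1.96 -0.97  0.31 -0.16] 0.0 0.0
0.0976698729810778 60 [ 0.74  0.55 -0.22  1.95 -0.62  0.24 -0.47] 0.0 0.0
0.0976698729810778 66 [ 0.35  0.55  0.23  1.9  -0.79  0.44 -0.41] 0.0 0.0
0.0976698729810778 66 [ 0.59  0.55 -0.07  1.88 -0.43  0.37 -0.71] 0.0 0.0
0.2 60 [ 0.36  0.38  0.25  1.92 -0.77  0.5  -0.43] 0.0 0.0
0.2 60 [ 0.68  0.38 -0.15  1.9  -0.47  0.44 -0.68] 0.0 0.0
0.2 66 [ 0.25  0.41  0.35  1.85 -0.61  0.61 -0.62] 0.0 0.0
0.2 66 [ 0.56  0.4  -0.05  1.83 -0.33  0.56 -0.85] 0.0 0.0
0.27 60 [ 0.29  0.29  0.32  1.87 -0.62  0.62 -0.6 ] 0.0 0.0
0.27 60 [ 0.66  0.29 -0.12  1.85 -0.39  0.57 -0.78] 0.0 0.0
0.27 66 [ 0.22  0.33  0.38  1.79 -0.49  0.73 -0.74] 0.0 0.0
0.27 66 [ 0.58  0.32 -0.06  1.77 -0.26  0.69 -0.92] 0.0 0.0
turn 22 x [-0.0389, -0.0007, 0.1757]
shift 1 x [0.0, 0.0, 0.0] tot mm [0. 0. 0.]
```

Request:
carry_out(
  steps=[0,0,0,-0.039,0,0.176,0,0,0,-0.039,0,0.176,0,0,0,-0.039,0,0.176,0,0,0,-0.039,0,0.176,0,0,0,-0.039,0,0.176,0,0,0,-0.039,0,0.176,0,0,0,-0.039,0,0.176,0,0,0,-0.039,0,0.176,0,0,0,-0.039,0,0.176,0,0,0,-0.039,0,0.176,0,0,0,-0.039,0,0.176],
)

```text
time_s: 22.6
tool_pos: [0.5196, -0.1516, 0.2849]
orientation: [[0.061, 0.976, -0.208], [0.974, -0.013, 0.226], [0.218, -0.216, -0.952]]
wrist_force: [0.3, -0.5, -0.1]
opening: 1.003
grasp_force: 0.0
```

Request:
carry_out(
  steps=[0,0,0,-0.039,0,0.176,0,0,0,-0.039,0,0.176,0,0,0,-0.039,0,0.176,0,0,0,-0.039,0,0.176,0,0,0,-0.039,0,0.176,0,0,0,-0.039,0,0.176,0,0,0,-0.039,0,0.176,0,0,0,-0.039,0,0.176,0,0,0,-0.039,0,0.176,0,0,0,-0.039,0,0.176,0,0,0,-0.039,0,0.176,0,0,0,0,0,0],
)

```text
time_s: 23.8
tool_pos: [0.5197, -0.15, 0.2855]
orientation: [[1.0, 0.005, 0.0], [0.005, -1.0, 0.01], [0.001, -0.01, -1.0]]
wrist_force: [-0.1, 0.9, -0.7]
opening: 0.996
grasp_force: 0.0
```

```bash
python3 - <<'E'
from nxt import *
p1,R1=cass_tool(.615,-.305,-2.7);R1=R1@F;p1[2]=.28
rows(p0,R0,p1,R0);rows(p1,R0,p1,R1)
E
```

```text
[ 0.5197 -0.15    0.2855] [ 0.59  0.26 -0.41  1.77  0.1   1.13 -1.42] [[1.0, 0.01, 0.0], [0.01, -1.0, 0.01], [0.0, -0.01, -1.0]]
turn 1 x [0.0, 0.0, 0.0]
shift 5 x [0.0646, 0.1038, 0.0026] tot mm [ 97.  155.7   4. ]
turn 4 x [-0.0075, 0.1665, 0.0155]
shift 1 x [0.0, 0.0, 0.0] tot mm [0. 0. 0.]
```

Well conditioned now (q3 back to -0.41, q7 -1.42). On to above the red cassette.

Request:
carry_out(
  steps=[0.065,0.104,0.003,0,0,0,0.065,0.104,0.003,0,0,0,0.065,0.104,0.003,0,0,0,0.065,0.104,0.003,0,0,0,0.065,0.104,0.003,0,0,0,0,0,0,-0.0075,0.166,0.0155,0,0,0,-0.0075,0.166,0.0155,0,0,0,-0.0075,0.166,0.0155,0,0,0,-0.0075,0.166,0.0155,0,0,0,0,0,0],
)

```text
time_s: 24.8
tool_pos: [0.6114, -0.3078, 0.2748]
orientation: [[0.869, -0.05, 0.492], [-0.045, -0.999, -0.023], [0.492, -0.002, -0.87]]
wrist_force: [-0.4, 0.4, -0.8]
opening: 0.999
grasp_force: 0.0
```

```bash
python3 - <<'E'
from nxt import *
p1,R1=cass_tool(.615,-.305,-2.7);R1=R1@F;q=p1.copy();q[2]=.2
rows(p0,R0,q,R1);rows(q,R1,p1,R1)
E
```

```text
[ 0.6114 -0.3078  0.2748] [ 0.96  0.31 -0.5   1.86 -0.16  0.55 -0.99] [[0.87, -0.05, 0.49], [-0.04, -1.0, -0.02], [0.49, -0.0, -0.87]]
turn 1 x [-0.0002, 0.0113, -0.0046]
shift 2 x [-0.0537, -0.0049, 0.1129] tot mm [-32.2  -2.9  67.8]
turn 1 x [0.0, 0.0, 0.0]
shift 3 x [-0.0569, 0.0, 0.0985] tot mm [-51.2   0.   88.6]
```

Request:
carry_out(
  steps=[-0.036,-0.004,0.075,0,0.011,-0.005,-0.036,-0.003,0.075,0,0,0,-0.036,-0.003,0.075,0,0,0,0,0,0,0,0,0],
)

```text
time_s: 25.2
tool_pos: [0.6235, -0.3027, 0.2015]
orientation: [[0.865, -0.041, 0.5], [-0.036, -0.999, -0.019], [0.5, -0.002, -0.866]]
wrist_force: [-0.9, 0.0, -0.8]
opening: 1.0
grasp_force: 0.0
```

```bash
python3 - <<'E'
from nxt import *
p1,R1=cass_tool(.615,-.305,-2.7);R1=R1@F;q=p1.copy();q[2]=.15
rows(p0,R0,q,R1);rows(q,R1,p1,R1)
E
```

```text
[ 0.6235 -0.3027  0.2015] [ 0.92  0.42 -0.48  1.91 -0.13  0.39 -0.98] [[0.87, -0.04, 0.5], [-0.04, -1.0, -0.02], [0.5, -0.0, -0.87]]
turn 1 x [-0.0061, -0.0004, 0.006]
shift 2 x [-0.0514, 0.0045, 0.0695] tot mm [-30.8   2.7  41.7]
turn 1 x [0.0, 0.0, 0.0]
shift 2 x [-0.0436, 0.0, 0.0755] tot mm [-26.2   0.   45.3]
```

```bash
python3 - <<'E'
from nxt import *
h.TH=np.radians(62);h.ZG=.097
p1,R1=cass_tool(.615,-.305,-2.7);R1=R1@F;q=p1.copy();q[2]=.15
rows(p0,R0,q,R1);rows(q,R1,p1,R1)
E
```

```text
[ 0.6235 -0.3027  0.2015] [ 0.92  0.42 -0.48  1.91 -0.13  0.39 -0.98] [[0.87, -0.04, 0.5], [-0.04, -1.0, -0.02], [0.5, -0.0, -0.87]]
turn 1 x [-0.006, -0.0448, 0.0061]
shift 2 x [-0.0491, 0.0045, 0.0711] tot mm [-29.5   2.7  42.7]
turn 1 x [0.0, 0.0, 0.0]
shift 2 x [-0.0371, 0.0, 0.0698] tot mm [-22.3   0.   41.9]
```

Request:
carry_out(
  steps=[0,0,0,-0.006,-0.045,0.006,-0.049,0.0045,0.071,0,0,0,-0.049,0.0045,0.071,0,0,0,-0.037,0,0.07,0,0,0,-0.037,0,0.07,0,0,0,0,0,0,0,0,0,0,0,0,0,0,0],
)

```text
time_s: 25.9
tool_pos: [0.6201, -0.3072, 0.1074]
orientation: [[0.879, -0.05, 0.475], [-0.042, -0.999, -0.027], [0.476, 0.004, -0.88]]
wrist_force: [0.1, 0.4, 0.6]
opening: 1.0
grasp_force: 0.0
```

```bash
python3 - <<'E'
from nxt import *
from station import camera
h.TH=np.radians(62);h.ZG=.097
p1,R1=cass_tool(.615,-.305,-2.7);rows(p0,R0,p1,R1@F);print(s["wrist_force"])
a=camera("scene")["image"][160:250,125:225,::-1];b=camera("top")["image"][120:210,295:395,::-1]
cv2.imwrite("pics/r1.png",np.hstack([cv2.resize(i,None,fx=4,fy=4,interpolation=cv2.INTER_CUBIC) for i in(a,b)]))
E
```

```text
[ 0.6201 -0.3072  0.1074] [ 0.86  0.56 -0.41  1.94 -0.07  0.24 -1.  ] [[0.88, -0.05, 0.48], [-0.04, -1.0, -0.03], [0.48, 0.0, -0.88]]
turn 1 x [0.0059, -0.0093, -0.0007]
shift 1 x [-0.016, -0.0065, 0.0096] tot mm [-4.8 -1.9  2.9]
[0.1360315  0.40060834 0.61420298]
```

View pics/r1.png

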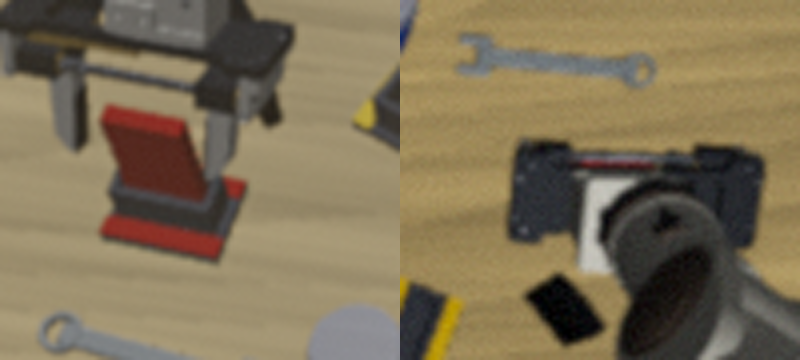

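The fingers (68,110 and 220,130) straddle the red cassette evenly, and the black look-alike is clear. Correct and close.

Request:
carry_out(
  steps=[-0.016,-0.0065,0.0095,0.006,-0.009,-0.001,0,0,0,0,0,0],
)

```text
time_s: 26.2
tool_pos: [0.6158, -0.305, 0.1021]
orientation: [[0.882, -0.048, 0.469], [-0.042, -0.999, -0.023], [0.469, 0.0, -0.883]]
wrist_force: [0.3, 1.0, -0.7]
opening: 1.003
grasp_force: 0.0
```

Request:
carry_out(
  steps=[0,0,0,0,0,0,0,0,0,0,0,0,0,0,0,0,0,0,0,0,0,0,0,0,0,0,0,0,0,0,0,0,0,0,0,0,0,0,0,0,0,0,0,0,0,0,0,0],
  grip=1,
  newtons=45,
)

```text
time_s: 27.0
tool_pos: [0.6159, -0.3052, 0.1015]
orientation: [[0.882, -0.049, 0.469], [-0.043, -0.999, -0.023], [0.469, -0.0, -0.883]]
wrist_force: [0.7, -1.5, 1.0]
opening: 0.654
grasp_force: 44.9
```

```bash
python3 - <<'E'
from nxt import *
print(s["wrist_force"],s["opening"]*92,s["grasp_force"])
rel,o=relof(p0,R0,.615,-.305,True);np.save("rel_r.npy",rel);print(o,rel.round(3).tolist())
rows(p0,R0,p0+[0,0,.18],R0)
E
```

```text
[ 0.6159 -0.3052  0.1015] [ 0.86  0.56 -0.41  1.95 -0.07  0.23 -1.  ] [[0.88, -0.05, 0.47], [-0.04, -1.0, -0.02], [0.47, -0.0, -0.88]]
[ 0.68018892 -1.48591098  0.97475758] 60.131407623168435 44.89072501659393
[ 0.61499428 -0.30511779  0.01      ] [[0.883, -0.0, 0.469, -0.044], [-0.0, -1.0, -0.0, 0.0], [0.469, 0.0, -0.883, 0.08], [0.0, 0.0, 0.0, 1.0]]
turn 1 x [0.0, 0.0, 0.0]
shift 4 x [0.0704, -0.0, -0.1324] tot mm [  84.5   -0.  -158.9]
```

Request:
carry_out(
  steps=[0.047,0,-0.088,0,0,0,0.047,0,-0.088,0,0,0,0.047,0,-0.088,0,0,0,0.047,0,-0.088,0,0,0,0.047,0,-0.088,0,0,0,0.047,0,-0.088,0,0,0,0,0,0,0,0,0],
)

```text
time_s: 27.7
tool_pos: [0.6187, -0.3059, 0.2865]
orientation: [[0.879, -0.048, 0.475], [-0.04, -0.999, -0.027], [0.475, 0.004, -0.88]]
wrist_force: [-0.2, -0.1, -0.6]
opening: 0.648
grasp_force: 45.0
```

```bash
python3 - <<'E'
from nxt import *
rel=np.load("rel_r.npy")
p1,R1=goal(rel,.5565,.1118,dz=.12,dx=-.001);print(p1)
# stop halfway over open bench, turned
m=np.array([.53,-.12,.30]);rows(p0,R0,m,R1);rows(m,R1,p1,R1);print("no-turn",end=" ");rows(p0,R0,m,R0)
E
```

```text
[ 0.6187 -0.3059  0.2865] [ 0.92  0.3  -0.46  1.82 -0.13  0.6  -1.03] [[0.88, -0.05, 0.47], [-0.04, -1.0, -0.03], [0.48, 0.0, -0.88]]
[0.50857793 0.11263648 0.19162803]
turn 7 x [0.0009, -0.1758, -0.0058]
shift 5 x [-0.0587, -0.1229, 0.0198] tot mm [ -88.  -184.3   29.7]
turn 1 x [0.0, 0.0, 0.0]
shift 6 x [0.0147, -0.129, 0.0601] tot mm [  26.5 -232.2  108.1]
no-turn turn 1 x [0.0, 0.0, 0.0]
shift 5 x [-0.0527, -0.1209, -0.0393] tot mm [ -79.  -181.3  -58.9]
```

Request:
carry_out(
  steps=[0,0,0,0.001,-0.176,-0.006,0,0,0,0.001,-0.176,-0.006,0,0,0,0.001,-0.176,-0.006,0,0,0,0.001,-0.176,-0.006,0,0,0,0.001,-0.176,-0.006,0,0,0,0.001,-0.176,-0.006,0,0,0,0.001,-0.176,-0.006,-0.059,-0.123,0.02,0,0,0,-0.059,-0.123,0.02,0,0,0,-0.059,-0.123,0.02,0,0,0,-0.059,-0.123,0.02,0,0,0,-0.059,-0.123,0.02,0,0,0],
)

```text
time_s: 28.9
tool_pos: [0.5258, -0.1173, 0.2944]
orientation: [[0.886, -0.016, -0.463], [-0.011, -1.0, 0.013], [-0.463, -0.006, -0.886]]
wrist_force: [0.1, 0.6, -0.9]
opening: 0.652
grasp_force: 45.0
```

Request:
carry_out(
  steps=[0.015,-0.129,0.06,0,0,0,0.015,-0.129,0.06,0,0,0,0.015,-0.129,0.06,0,0,0,0.015,-0.129,0.06,0,0,0,0.015,-0.129,0.06,0,0,0,0.015,-0.129,0.06,0,0,0,0,0,0,0,0,0,0,0,0,0,0,0],
)

```text
time_s: 29.7
tool_pos: [0.5037, 0.1152, 0.1876]
orientation: [[0.886, -0.013, -0.463], [-0.009, -1.0, 0.011], [-0.463, -0.005, -0.886]]
wrist_force: [1.0, -1.0, -1.6]
opening: 0.651
grasp_force: 45.0
```

```bash
python3 - <<'E'
from nxt import *
from station import camera
rel=np.load("rel_r.npy")
p1,R1=goal(rel,.5565,.1118,dz=.03,dx=-.001);rows(p0,R0,p1,R1);print(s["grasp_force"])
C=T(R0,p0)@rel
for n in("scene","top"):
    im=camera(n)["image"][:,:,::-1].copy();c=proj(n,C[:3,3]+C[:3,2]*.06);u,v=int(c[0])-50,int(c[1])-45
    for zz in(0,.12):
        for yy in(-.03,.03): print(n,zz,yy,(proj(n,C[:3,3]+C[:3,:3]@[-.008,yy,zz])-[u,v])*4)
    cv2.imwrite(f"pics/{n}_r2.png",cv2.resize(im[v:v+90,u:u+100],None,fx=4,fy=4,interpolation=cv2.INTER_CUBIC))
cv2.imwrite("pics/r2.png",np.hstack([cv2.imread(f"pics/{n}_r2.png") for n in("scene","top")]))
E
```

```text
[0.5037 0.1152 0.1876] [ 0.08  0.64 -0.41  1.56  0.08  1.45 -1.93] [[0.89, -0.01, -0.46], [-0.01, -1.0, 0.01], [-0.46, -0.01, -0.89]]
turn 1 x [-0.0035, 0.0134, 0.008]
shift 2 x [0.1367, 0.0041, 0.0608] tot mm [82.   2.5 36.5]
44.97717261314392
scene 0 -0.03 [164.35321663 140.16695801]
scene 0 0.03 [247.33473974 151.95663967]
scene 0.12 -0.03 [156.48213139 192.25890538]
scene 0.12 0.03 [247.82913665 205.52597677]
top 0 -0.03 [244.13542441 251.37501012]
top 0 0.03 [169.34018848 251.85877313]
top 0.12 -0.03 [235.20869601 118.89683388]
top 0.12 0.03 [156.3672498  119.55328109]
```

View pics/r2.png

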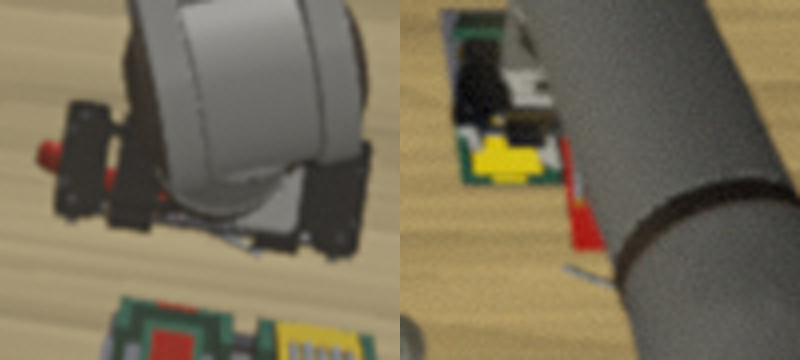

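The red low corner at (572,250) matches the prediction (569,252), and yellow lies in its pocket. Descend.

Request:
carry_out(
  steps=[0,0,0,-0.0035,0.0135,0.008,0.091,0.003,0.0405,0,0,0,0.091,0.003,0.0405,0,0,0,0.091,0.003,0.0405,0,0,0,0,0,0,0,0,0,0,0,0,0,0,0],
)

```text
time_s: 30.4
tool_pos: [0.5612, 0.1093, 0.1196]
orientation: [[0.891, -0.023, -0.453], [-0.02, -1.0, 0.01], [-0.453, 0.0, -0.892]]
wrist_force: [-0.5, -0.3, -0.4]
opening: 0.65
grasp_force: 45.0
```

```bash
python3 - <<'E'
from nxt import *
rel=np.load("rel_r.npy")
print(s["wrist_force"])
for dz in(.03,.012):
    p1,R1=goal(rel,.5565,.1118,dz=dz,dx=-.001);rows(p0,R0,p1,R1)
E
```

```text
[0.5612 0.1093 0.1196] [ 0.05  0.79 -0.37  1.44  0.13  1.41 -1.92] [[0.89, -0.02, -0.45], [-0.02, -1.0, 0.01], [-0.45, 0.0, -0.89]]
[-0.47285899 -0.29335473 -0.43851308]
turn 1 x [-0.0026, -0.002, -0.0062]
shift 1 x [-0.0005, -0.0082, 0.0066] tot mm [-0.1 -2.4  2. ]
turn 1 x [-0.0026, -0.002, -0.0062]
shift 1 x [0.0525, -0.0082, 0.0348] tot mm [15.8 -2.4 10.4]
```

Request:
carry_out(
  steps=[0,-0.008,0.0065,-0.0025,-0.002,-0.006,0.0265,0,0.014,0,0,0,0.0265,0,0.014,0,0,0,0,0,0,0,0,0,0,0,0,0,0,0],
)

```text
time_s: 30.9
tool_pos: [0.5709, 0.1123, 0.103]
orientation: [[0.891, -0.016, -0.453], [-0.014, -1.0, 0.007], [-0.454, -0.0, -0.891]]
wrist_force: [-0.3, 0.4, -0.9]
opening: 0.647
grasp_force: 45.0
```

```bash
python3 - <<'E'
from nxt import *
rel=np.load("rel_r.npy")
print(s["wrist_force"])
for dz in(.012,0):
    p1,R1=goal(rel,.5565,.1118,dz=dz,dx=-.001);rows(p0,R0,p1,R1)
E
```

```text
[0.5709 0.1123 0.103 ] [ 0.04  0.83 -0.37  1.41  0.14  1.4  -1.92] [[0.89, -0.02, -0.45], [-0.01, -1.0, 0.01], [-0.45, -0.0, -0.89]]
[-0.30467902  0.36829079 -0.92144074]
turn 1 x [0.0007, -0.0007, 0.0018]
shift 1 x [-0.0014, 0.0026, 0.0] tot mm [-0.4  0.8  0. ]
turn 1 x [0.0007, -0.0007, 0.0018]
shift 1 x [0.0339, 0.0026, 0.0188] tot mm [10.2  0.8  5.6]
```

Request:
carry_out(
  steps=[0.011,0.0025,0.006,0,0,0,0.012,0,0.0065,0,0,0,0,0,0,0,0,0,0,0,0,0,0,0],
)

```text
time_s: 31.3
tool_pos: [0.5755, 0.1116, 0.0966]
orientation: [[0.891, -0.016, -0.453], [-0.014, -1.0, 0.008], [-0.453, -0.0, -0.891]]
wrist_force: [-0.3, -0.2, -1.0]
opening: 0.65
grasp_force: 45.0
```

Request:
carry_out(
  steps=[0.011,0,0.006,0,0,0,0,0,0,0,0,0,0,0,0,0,0,0],
)

```text
time_s: 31.6
tool_pos: [0.5773, 0.1116, 0.0942]
orientation: [[0.891, -0.016, -0.454], [-0.014, -1.0, 0.007], [-0.454, -0.0, -0.891]]
wrist_force: [-1.5, -2.1, 4.1]
opening: 0.65
grasp_force: 45.0
```

Request:
carry_out(
  steps=[0.005,0,0.0025,0,0,0,0,0,0,0,0,0,0,0,0,0,0,0],
)

```text
time_s: 31.9
tool_pos: [0.5773, 0.1116, 0.094]
orientation: [[0.89, -0.015, -0.456], [-0.013, -1.0, 0.007], [-0.456, -0.0, -0.89]]
wrist_force: [-4.5, -1.5, 10.9]
opening: 0.645
grasp_force: 45.0
```

Request:
carry_out(
  steps=[0,0,0,0,0,0,0,0,0,0,0,0,0,0,0,0,0,0,0,0,0,0,0,0,0,0,0,0,0,0],
  grip=-0.65,
)

```text
time_s: 32.4
tool_pos: [0.5787, 0.1116, 0.0921]
orientation: [[0.891, -0.016, -0.453], [-0.014, -1.0, 0.008], [-0.453, -0.0, -0.892]]
wrist_force: [-0.2, -0.4, -0.5]
opening: 0.827
grasp_force: 0.0
```

Request:
carry_out(
  steps=[-0.058,0,-0.031,0,0,0,-0.058,0,-0.031,0,0,0,-0.087,0,-0.047,0,0,0,-0.115,0,-0.062,0,0,0,-0.115,0,-0.062,0,0,0,-0.087,0,-0.047,0,0,0,0,0,0,0,0,0],
)

```text
time_s: 33.1
tool_pos: [0.4776, 0.1142, 0.2415]
orientation: [[0.894, -0.014, -0.448], [-0.012, -1.0, 0.008], [-0.448, -0.001, -0.894]]
wrist_force: [-0.2, -0.1, 0.1]
opening: 0.827
grasp_force: 0.0
```

Request:
carry_out(
  steps=[0.06,0.13,0,0,0,0,0.0,0.14,-0.02,0,0,0,0,0.14,-0.02,0,0,0,0,0.14,-0.02,0,0,0,0,0.14,-0.02,0,0,0,0,0.14,-0.02,0,0,0,0,0.14,-0.02,0,0,0,0,0,0,0,0,0],
)

```text
time_s: 33.9
tool_pos: [0.5046, -0.187, 0.261]
orientation: [[0.891, -0.026, -0.453], [-0.026, -1.0, 0.007], [-0.453, 0.006, -0.891]]
wrist_force: [-0.3, -0.9, -0.7]
opening: 0.826
grasp_force: 0.0
```

```bash
python3 - <<'E'
from nxt import *
from station import camera
a=camera("scene")["image"][:,:,::-1];b=camera("top")["image"][:,:,::-1]
cv2.imwrite("pics/fs.png",a);cv2.imwrite("pics/ft.png",b)
z=lambda i,u,v:cv2.resize(i[v:v+80,u:u+80],None,fx=5,fy=5,interpolation=cv2.INTER_CUBIC)
cv2.imwrite("pics/f.png",np.hstack([z(a,292,170),z(b,172,145)]))
# predicted corners of the seated cassettes' top face rim (16 mm above floor)
t=np.radians(35);px=np.array([np.cos(t),0,np.sin(t)]);pz=np.array([-np.sin(t),0,np.cos(t)])
for nm,y in(("r",.1118),("y",.2158)):
  for dx in(-.064,.056):
    for dy in(-.03,.03):
      P=np.array([.5565,y+dy,.07])+px*dx+pz*.016;print(nm,dx,dy,((proj("scene",P)-[292,170])*5).round(),((proj("top",P)-[172,145])*5+[400,0]).round())
E
```

```text
[ 0.5046 -0.187   0.261 ] [ 0.43  0.57 -0.29  1.46  0.22  1.6  -1.49] [[0.89, -0.03, -0.45], [-0.03, -1.0, 0.01], [-0.45, 0.01, -0.89]]
r -0.064 -0.03 [54. 98.] [705. 283.]
r -0.064 0.03 [154. 113.] [620. 285.]
r 0.056 -0.03 [ 44. 178.] [694. 128.]
r 0.056 0.03 [154. 194.] [604. 130.]
y -0.064 -0.03 [228. 123.] [557. 286.]
y -0.064 0.03 [329. 138.] [472. 288.]
y 0.056 -0.03 [235. 206.] [538. 131.]
y 0.056 0.03 [347. 223.] [448. 133.]
```

View pics/f.png

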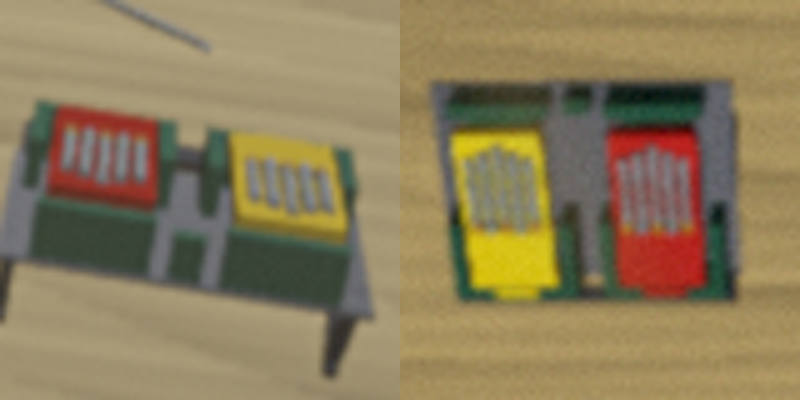

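Both cassettes lie bits-up in their own pockets. In the top view the corners, red (608,130)–(707,285) and yellow (450,133)–(560,290), agree with the seated prediction to about 1–2 px of the original image. The arm is clear, so I'll hand in.

```bash
python3 -c "
from station import *
print(finish_job())"
```

```text
the job is handed in; nothing more can be done
None
```

The red and yellow cassettes are each lying bits-up in the pocket of their own colour. The arm was clear of everything, and the job was handed in at about 34 s of the 67 s allowed; the hand-in returned no verdict.

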